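# Load angle stops into a UV unit, crank the tray home and start the timer

### The job

Disinfect the L-shaped angle stops: lay every one that is there flat in the UV unit's tray, two to a bay, alternately turned half round so that their arms interlock (an odd one lies alone). Then fit the loose crank on the square drive shaft and turn it clockwise until the tray is fully home under the lamp. After that wind the timer's key clockwise right up to its stop, put the crank back standing on its rubber mat, and leave everything else on the bench where it is.

Things in the scene. Friction and masses are not known exactly. Their poses are not given: they have to be found in the camera images.
- stop1_grip (a point): identical L-shaped aluminium angle stop, a flat plate 10 mm thick with an upright tab 26 (x) by 8 (y) mm, up to 42 mm above its underside. Point: middle of the tab, 26 mm above the underside; x along the long arm, z up. From here the long arm covers x -32..48, y -10..10 mm, the short arm x -32..-12, y -10..34 mm. 80 g. Starts flat on a 2 mm paper wipe, any yaw. 3 or 4 stops are present, the rest None
- stop2_grip (a point): identical L-shaped aluminium angle stop, a flat plate 10 mm thick with an upright tab 26 (x) by 8 (y) mm, up to 42 mm above its underside. Point: middle of the tab, 26 mm above the underside; x along the long arm, z up. From here the long arm covers x -32..48, y -10..10 mm, the short arm x -32..-12, y -10..34 mm. 80 g. Starts flat on a 2 mm paper wipe, any yaw. 3 or 4 stops are present, the rest None
- stop3_grip (a point): identical L-shaped aluminium angle stop, a flat plate 10 mm thick with an upright tab 26 (x) by 8 (y) mm, up to 42 mm above its underside. Point: middle of the tab, 26 mm above the underside; x along the long arm, z up. From here the long arm covers x -32..48, y -10..10 mm, the short arm x -32..-12, y -10..34 mm. 80 g. Starts flat on a 2 mm paper wipe, any yaw. 3 or 4 stops are present, the rest None
- stop4_grip (a point): identical L-shaped aluminium angle stop, a flat plate 10 mm thick with an upright tab 26 (x) by 8 (y) mm, up to 42 mm above its underside. Point: middle of the tab, 26 mm above the underside; x along the long arm, z up. From here the long arm covers x -32..48, y -10..10 mm, the short arm x -32..-12, y -10..34 mm. 80 g. Starts flat on a 2 mm paper wipe, any yaw. 3 or 4 stops are present, the rest None
- unit: UV unit: white base plate, tray carriage on two rails, lamp head on four posts. Origin on the bench under the tray's loading place; its -y axis is the direction of travel. Posts and head stand from 123 to 283 mm along the travel, 88 mm to either side of the middle; the head's underside is 96 mm, its top 148 mm above the bench. A grey drive block stands at x -135, y 50 mm, on the robot's side
- tray (a point): middle of the steel tray's floor, 34 mm above the bench, on the carriage; axes as the unit's (-y towards the lamp). Rim 14 mm high and 4 mm thick, 134 by 128 mm (x, y) outside; a rib of the same height along x through the middle parts it into two bays
- bay1 (a point): middle of the floor of the +y bay of the tray, 126 mm (x) by 58 mm (y) inside. It takes two stops flat only if one is turned half round against the other, long arms along x side by side, each short arm past the end of the other's long arm. Tab points at x -23, y -14 mm (stop at yaw 0 to the bay) and x 23, y 14 mm (stop at yaw pi) leave 5 to 10 mm all round
- bay2 (a point): middle of the floor of the -y (lamp side) bay of the tray, 126 mm (x) by 58 mm (y) inside. It takes two stops flat only if one is turned half round against the other, long arms along x side by side, each short arm past the end of the other's long arm. Tab points at x -23, y -14 mm (stop at yaw 0 to the bay) and x 23, y 14 mm (stop at yaw pi) leave 5 to 10 mm all round
- carriage (a joint): travel of the tray, m: starts at 0 to 0.010, out at the loading place; 0.200 is against the end stop under the lamp. Driven by the drive shaft, 50 mm to each clockwise turn; it stays where it is left
- shaft_end (a point): top centre of the upright square drive shaft, 16 mm square, standing 18 mm out of the drive block's flat top (48 mm above the bench), its last 5 mm tapered to 10 mm square. Its x and y axes lie along the square's sides and turn with it. Clockwise from above drives the tray under the lamp. It turns stiffly (0.12 N m), four turns in all, with a dead stop at each end
- drive_shaft (a joint): angle of the drive shaft, rad, growing clockwise seen from above; 0 with the tray fully out, 25.13 (four turns) with it fully home; starts at 0 to 1.2
- crank_hub (a point): the loose crank's square grip boss, 20 x 20 mm, 26 to 54 mm above the crank's underside; point on the hub axis, 40 mm up. Below it the hub, 34 mm square, has in its underside a socket 18 mm square, 20 mm deep, sides along the crank's x, y. x points to the handle; a counterweight ball reaches to x -50 mm. 0.38 kg, balanced. Fully on the shaft, it rests on the drive block
- crank_handle (a point): middle of the crank's upright handle, a free-turning round black sleeve 18 mm across, 28 to 68 mm above the crank's underside, 55 mm from the hub axis along the crank's x; this point is 48 mm above the underside. Axes as the crank's
- crank_mat: black rubber mat 125 x 125 mm, 3 mm thick, fixed: the crank's place, on which it stands upright on its hub at the start. Origin in the middle of its underside
- key_wing (a point): middle of the upright wing of the winding key on the grey clockwork timer box (100 x 90 mm, 58 mm high): 36 mm long (along this point's x axis), 8 mm thick, 70 to 94 mm above the bench; it turns about the vertical through this point
- timer_key (a joint): winding of the timer's spring, rad, growing as the key turns clockwise seen from above; starts at 0 to 0.6, stop (fully wound) at 4.8. The spring's pull rises to 0.05 N m; a click friction of 0.09 N m holds the key where it is let go, so it can be wound in partial turns
- dish: closed glass culture dish, 84 mm across, 14 mm high; a bystander, to be left alone. Origin at its underside
- tube_rack: white tube rack 100 x 50 x 46 mm; a bystander, to be left alone. Origin at its underside
- dropper: small amber dropper bottle, 30 mm across, 62 mm high; a bystander, to be left alone. Origin at its underside
- slide_box: grey slide box 90 x 85 x 34 mm; a bystander, to be left alone. Origin at its underside
- reagent: glass jar with blue cap, 48 mm across, 85 mm high; a bystander, to be left alone. Origin at its underside
- forceps: steel forceps 120 mm long, lying on the bench; a bystander, to be left alone
- beaker: small glass beaker, 52 mm across, 60 mm high; a bystander, to be left alone. Origin at its underside
Not all that is in view belongs to the job. Leave any green or turquoise look-alike of the part that bears stop1_grip alone.

How it is judged (in metres and radians):
On the way, in this order (a step that is already met when the one before it is completed fails the run):
1. every angle stop lies flat in the tray while the tray is still out at its loading place (x of stop1_grip in the frame of tray between -0.055 and 0.055 m and y of stop1_grip in the frame of tray between -0.06 and 0.06 m and z of stop1_grip in the frame of tray between 0.021 and 0.031 m and angle between each of stop1_grip, stop2_grip, stop3_grip, stop4_grip's own z axis and vertical below 0.1 rad and x of stop2_grip in the frame of tray between -0.055 and 0.055 m and y of stop2_grip in the frame of tray between -0.06 and 0.06 m and z of stop2_grip in the frame of tray between 0.021 and 0.031 m and x of stop3_grip in the frame of tray between -0.055 and 0.055 m and y of stop3_grip in the frame of tray between -0.06 and 0.06 m and z of stop3_grip in the frame of tray between 0.021 and 0.031 m and x of stop4_grip in the frame of tray between -0.055 and 0.055 m and y of stop4_grip in the frame of tray between -0.06 and 0.06 m and z of stop4_grip in the frame of tray between 0.021 and 0.031 m and value of joint carriage below 0.02 m), for 0.2 s.
2. the tray is home under the lamp with the crank on the drive shaft (value of joint carriage above 0.192 m and horizontal distance between crank_hub and shaft_end below 0.006 m and z of crank_hub in the frame of shaft_end below 0.029 m), for 0.2 s.
3. the timer's key is wound to its stop (value of joint timer_key above 4.5 rad), for 0.2 s.
At the end, for the whole second after the job is handed in: every stop present lies flat on the tray floor (tilt < 0.1 rad, height within 5 mm), the tray is within 8 mm of its end stop, the key is within 0.3 rad of fully wound, the crank stands upright on its mat (hub axis within 58 mm of its middle each way), all at rest (x of stop1_grip in the frame of tray between -0.055 and 0.055 m and y of stop1_grip in the frame of tray between -0.06 and 0.06 m and z of stop1_grip in the frame of tray between 0.021 and 0.031 m and angle between each of stop1_grip, stop2_grip, stop3_grip, stop4_grip, crank_hub's own z axis and vertical below 0.1 rad and x of stop2_grip in the frame of tray between -0.055 and 0.055 m and y of stop2_grip in the frame of tray between -0.06 and 0.06 m and z of stop2_grip in the frame of tray between 0.021 and 0.031 m and x of stop3_grip in the frame of tray between -0.055 and 0.055 m and y of stop3_grip in the frame of tray between -0.06 and 0.06 m and z of stop3_grip in the frame of tray between 0.021 and 0.031 m and x of stop4_grip in the frame of tray between -0.055 and 0.055 m and y of stop4_grip in the frame of tray between -0.06 and 0.06 m and z of stop4_grip in the frame of tray between 0.021 and 0.031 m and linear speed of each of stop1, stop2, stop3, stop4, crank below 0.02 m/s and value of joint carriage above 0.192 m and value of joint timer_key above 4.5 rad and x of crank_hub in the frame of crank_mat between -0.058 and 0.058 m and y of crank_hub in the frame of crank_mat between -0.058 and 0.058 m and z of crank_hub in the frame of crank_mat between 0.037 and 0.049 m); the robot touches nothing.
It fails at once if a bystander (dish, tube rack, bottle, slide box, jar, forceps, beaker) is pushed more than 3 cm aside (distance of any of dish, tube_rack, dropper, slide_box, reagent, forceps, beaker from where it was at the start of the episode above 0.03 m).
Of stop1, stop2, stop3, stop4 only 3 to 4 are there at a start; the rules pass over those that are not, and their reading is None.
At some moment in a run one of crank may be knocked a few centimetres aside while the robot is not near it.
Once in a run the grip may slacken for a moment while it holds something.
It also fails if it takes over 210 s, if anything falls off the work surface, if the arm or the gripper's body presses on something with over 40 N, if the wrist force passes 120 N, or if a joint passes its speed limit or range.

### The arm

A 6-joint arm with a two-finger parallel gripper is mounted at the origin on the work surface. World frame = base frame: x ahead of the robot, y to its left, z up, the work surface at z = 0. Lengths are in m, angles in degrees, forces in N, time in s.
With the tool pointing down it reaches from about 0.35 to 0.975 m from the base axis. Payload 17.4 kg.
Tool frame: the origin (TCP) lies on the front face of the gripper's body, between the roots of the fingers; the fingertips stand 73 mm ahead of it and the grasp point (between the pads) lies ahead of it (pinch_z is the z of the grasp point in the tool frame, in m); z points along the fingers, y is the line along which they close (so a half turn about z gives the same grasp; the last joint's range is limited). The gripper opens to 85 mm and grips with 20 to 120 N. Pads are 22 mm wide; open, the fingers measure 114 mm over their backs; the gripper's body (76 mm by 85 mm) begins 54 mm behind the grasp point. The pads swing forward as they close: fully open they stand 13 mm farther back than shut.
Start: joints at [-77.854, 6.646, 82.598, -0, 90.757, -2.166], TCP at [0.167, -0.654, 0.304] pointing down, gripper open.
Joint ranges: [-162.19, 162.19], [-47.58, 125.68], [4.15, 143.07], [-65.23, 245.23], [0.69, 171.88], [-170.13, 170.13]. Speed limits (degrees/s): [108.29, 108.29, 127.2, 180, 180, 180].

### API

Orientations are given as [roll, pitch, yaw] about the fixed x, y, z axes, in that order (R = Rz(yaw) Ry(pitch) Rx(roll)).
In Python, from rig import read_state, capture, close_job, masks_of, pinpoint, pinch_z gives the robot as it stands. The module is installed in compiled form; this text tells all that it offers.
- The arm moves only by the tool step_arm, never from a script. Its argument "motion" is a list of rows, each an object of numbers: "dx", "dy", "dz": the shift along the tool's x, y, z scaled (see below); "wx", "wy", "wz": the turn, a rotation vector about the tool's x, y, z scaled (see below); "gripper": the opening, from 0 (shut) to 1 (fully open). In form: [{"dx": .., "dy": .., "dz": .., "wx": .., "wy": .., "wz": .., "gripper": ..}, ...]. A call has 1 to 12 rows; each row shifts and turns the commanded pose from where the row before left it, along the tool's axes as they then stand; what a row does not reach is not made up. The controller multiplies each number of a shift by 3 cm and each number of a turn by 4 degrees. A row lasts 1/8 s, in which the tool goes at most 62.5 mm and 10.7 degrees, less where a joint would pass 70% of its speed; a pose out of reach is approached as far as the arm can. A call with a number of a shift or a turn outside -1 to 1 is refused whole. A call with a gripper value outside its range is refused whole. The fingers move at their own pace and stop on an object; the grip force is fixed at half the most. Time passes only in rows, so rows that do not move let the fingers close. It gives the time, the measured TCP pose, the force, the opening and the grip force at its end, in the units of the state.
- read_state(): the state, without advancing time (a new reading comes with each control period).
- capture(name): name is "scene" or "top" or "wrist"; returns a dict with "img" (384x512x3 uint8, red, green, blue), "fx", "fy", "cx", "cy" (pixels), "world_to_cam" (4x4, takes a point from world to camera coordinates). Camera axes: x right, y down, z forward; pixel columns grow to the right and rows downward; lengths in m; the calibration is good to about 2 mm. The wrist camera is an equidistant fisheye: a pixel r from the principal point sees the ray r / f radians off the axis. A picture is of the moment at which its call begins. There is no depth.
- close_job(): hands the job in; it is judged then, once.
Trained networks look in a picture, given as the dict that the camera call returned (one of the last four; its "shot" number tells which), for a name from the list of things; names that differ only in an ending like _2 or _b are one class to them, and where a whole thing is asked for, a point or a joint stands for the part that bears it (a point fixed in the world has none). Each returns a list of dicts, best first, with "score" (0 to 1); they miss things now and then, are a little off and sometimes report something else, mostly with a low value. They report only what shows in the picture. A call takes as long as a camera call. They do not tell look-alikes from the thing itself.
- masks_of(thing, picture): "pixels" (384x512 bool, what is visible of it) and "location" ([column, row] in pixels, amid what is visible of it).
- pinpoint(thing, picture): "location" ([column, row] in pixels: a listed point, or the origin of a listed thing).
The state is a dict: "t": time; "joint_positions": joint angles; "qd": joint speeds; "tau": joint torques, N m; "position": TCP position; "tool_rot": TCP orientation; "ft_force": force on the tool from outside, world axes, zero at the start; "ft_torque": the same for the moment, N m; "finger_gap": finger opening in m; "gripper_force": force on a finger pad.
Only numpy, scipy, OpenCV 4.12 (cv2) and the standard library are available. Lean on these libraries where they do the work, as an engineer would, in place of code of your own. Each camera call takes 0.05 s, during which the arm holds its last target. There are 200 camera calls.

## Working session

There is one attempt and no reset: what is moved stays moved. The work goes in short steps, Python scripts to look and compute and a tool call to move; the robot and the scene stay as the last step left them, time stands still between calls to the robot, and variables do not carry over. Pictures are saved under pics/ and viewed, at most 14 in all, crops included, and the job is handed in when it is done.

Besides the shell and the picture viewer there is one more tool, called after ">>>" by a JSON object that holds its "op" and its "data", one argument or row to a line. step_arm: Moves the arm, as the interface text tells. Shifts and turns lie within -1 to 1; 1 stands for 3 cm of shift or 4 degrees of turn. Its arguments: {"type":"object","properties":{"motion":{"type":"array"}},"required":["motion"]}

```bash
mkdir -p pics; cat > h.py <<'E'
import numpy as np, cv2
from scipy.spatial.transform import Rotation as R
from rig import *
def ray(p,px):
    W=np.array(p["world_to_cam"]); u=(px[0]-p["cx"])/p["fx"]; v=(px[1]-p["cy"])/p["fy"]
    if p.get("name")=="wrist":
        r=np.hypot(u,v); s=np.sin(r)/r if r>1e-9 else 1; d=np.array([u*s,v*s,np.cos(r)])
    else: d=np.array([u,v,1.])
    return -W[:3,:3].T@W[:3,3], W[:3,:3].T@d
def at(p,px,z):
    o,d=ray(p,px); return o+d*(z-o[2])/d[2]
def cap(n):
    p=capture(n); p["name"]=n; return p
def proj(p,X):
    W=np.array(p["world_to_cam"]); c=W[:3,:3]@np.array(X)+W[:3,3]
    if p["name"]=="wrist":
        r=np.hypot(c[0],c[1]); th=np.arctan2(r,c[2]); c=np.array([c[0]/r*th,c[1]/r*th,1])
    return np.array([c[0]/c[2]*p["fx"]+p["cx"],c[1]/c[2]*p["fy"]+p["cy"]])
def save(p,f): cv2.imwrite("pics/"+f,p["img"][:,:,::-1])
E
python3 - <<'E'
from h import *
s=read_state(); print(s,pinch_z)
Z=dict(stop1_grip=.028,tray=.034,bay1=.034,bay2=.034,shaft_end=.066,crank_hub=.043,crank_handle=.051,crank_mat=0,key_wing=.082,unit=0,dish=0,tube_rack=0,dropper=0,slide_box=0,reagent=0,forceps=0,beaker=0)
for n in ["top","scene"]:
    p=cap(n); save(p,n+"0.png"); print(n,p.keys(), at(p,(256,192),0), ray(p,(256,192))[0])
    for t,z in Z.items():
        for d in pinpoint(t,p)[:5]:
            if d["score"]>.2: print(t,round(d["score"],2),np.round(d["location"],1),np.round(at(p,d["location"],z)[:2],3))
E
```

```text
{'t': 0.0, 'joint_positions': array([-7.78544858e+01,  6.67431983e+00,  8.26371656e+01, -1.81075169e-03,
        9.07569967e+01, -2.16629021e+00]), 'qd': array([ 0.11019007, -0.04273641,  0.00692437, -0.09871725, -0.06888669,
       -0.01959125]), 'tau': array([-1.49390330e-04, -7.31987929e+01, -6.32493353e+01, -2.15763762e-04,
        6.25050612e-03,  1.22382377e-05]), 'position': array([ 0.16681363, -0.65394359,  0.30314444]), 'tool_rot': array([-1.79931498e+02, -7.79288246e-04,  1.43117811e+01]), 'ft_force': array([-0.33913714, -0.6629973 ,  0.70343669]), 'ft_torque': array([-0.0002829 ,  0.04157175, -0.00721702]), 'gripper_force': 0.0, 'finger_gap': 0.08540686890421237} 0.0539
top dict_keys(['img', 'fx', 'fy', 'cx', 'cy', 'world_to_cam', 'shot', 'name']) [0.56065476 0.03395484 0.        ] [0.49210965 0.01722519 1.10473325]
stop1_grip 0.63 [157.5 218.7] [0.494 0.295]
stop1_grip 0.62 [132.9 273.4] [0.353 0.36 ]
stop1_grip 0.58 [ 87.9 202.6] [0.541 0.479]
stop1_grip 0.28 [197.7 267.7] [0.364 0.19 ]
tray 0.59 [278.4 154.5] [ 0.657 -0.028]
bay1 0.86 [262.5 155.6] [0.655 0.014]
bay1 0.
[... 1809 characters left out ...]
[237.2 178. ] [0.485 0.048]
crank_handle 0.93 [154.2 210.4] [ 0.45  -0.186]
crank_mat 0.61 [172.5 200.8] [ 0.397 -0.108]
key_wing 0.46 [111. 217.] [ 0.435 -0.28 ]
unit 0.86 [260.  232.7] [ 0.644 -0.019]
dish 0.84 [244.2 152.8] [0.359 0.186]
dish 0.22 [156.7 207.2] [ 0.389 -0.153]
tube_rack 0.64 [355.1 206.2] [0.749 0.228]
dropper 0.61 [308.9 130.1] [0.411 0.444]
slide_box 0.83 [327.  255.5] [0.8   0.042]
slide_box 0.27 [ 77.6 291.7] [ 0.502 -0.409]
reagent 0.7 [ 78.3 291.8] [ 0.503 -0.408]
forceps 0.56 [210.4 178.3] [0.389 0.026]
forceps 0.22 [112.5 214.4] [ 0.334 -0.25 ]
beaker 0.86 [367.2 157. ] [0.644 0.447]
beaker 0.57 [305.5 178.9] [0.583 0.223]
beaker 0.55 [163.4 196.1] [ 0.363 -0.116]
```

```bash
python3 - <<'E'
import cv2
a=cv2.imread("pics/top0.png"); cv2.imwrite("pics/top0b.png",cv2.resize(a[70:310,50:450],None,fx=2,fy=2,interpolation=cv2.INTER_CUBIC))
E
```

```text
(no output)
```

View pics/top0b.png

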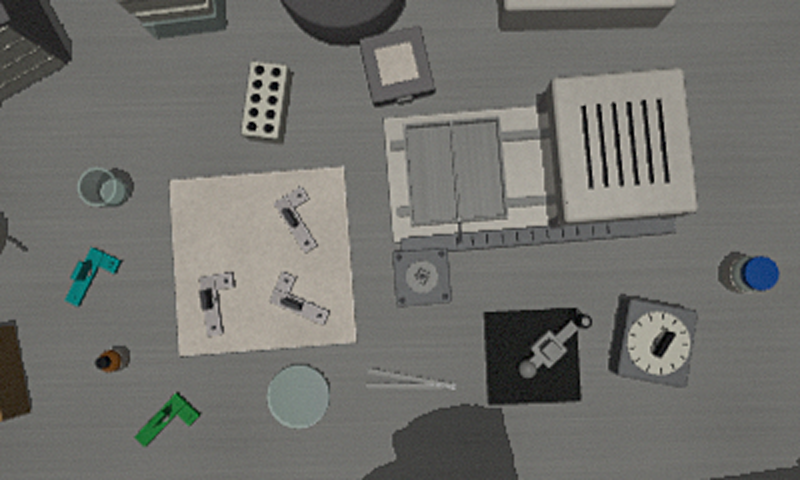

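View pics/scene0.png

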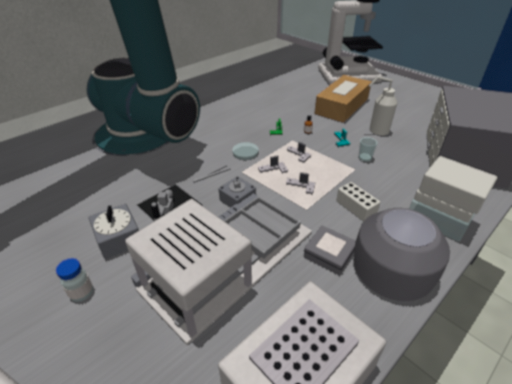

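>>> {"op": "step_arm", "data": {
  "motion": [
    {"wz": 0.9},
    {"wz": 0.9},
    {"wz": 0.9},
    {"wz": 0.88,"dy": -0.9},
    {"dx": 0.4,"dy": -1},
    {"dx": 0.4,"dy": -1},
    {"dx": 0.4,"dy": -1},
    {"dx": 0.4,"dy": -1},
    {"dx": 0.4,"dy": -1},
    {"dx": 0.4,"dy": -1},
    {"dx": 0.4,"dy": -1},
    {"dx": 0.4,"dy": -1}
  ]
}}

```text
validation failed for argument at $.mo...
```

>>> {"op": "step_arm", "data": {
  "motion": [
    {"dx": 0.4,"dy": -1},
    {"dx": 0.4,"dy": -1},
    {"dx": 0.4,"dy": -1},
    {"dx": 0.4,"dy": -1},
    {"dx": 0.4,"dy": -1},
    {"dx": 0.4,"dy": -1},
    {"dx": 0.4,"dy": -1},
    {"dx": 0.4,"dy": -1},
    {"dx": 0.4,"dy": -1},
    {"dx": 0.4,"dy": -1},
    {"dx": 0.4,"dy": -1},
    {"dx": 0.4,"dy": -1}
  ]
}}

```text
validation failed for argument at $.mo...
```

```bash
python3 - <<'E'
from h import *
s=read_state(); print(s["position"],s["tool_rot"],s["joint_positions"],s["t"])
p=cap("wrist"); save(p,"w1.png"); print(ray(p,(256,192)),p["fx"],p["cx"],p["cy"])
for t,z in dict(stop1_grip=.028,tray=.034,bay1=.034,shaft_end=.066).items():
    for d in pinpoint(t,p)[:5]: print(t,round(d["score"],2),np.round(d["location"],1),np.round(at(p,d["location"],z)[:2],3))
E
```

```text
[ 0.16685512 -0.65406721  0.30392188] [ 1.79998135e+02 -1.52891234e-04  1.43095694e+01] [-7.78539048e+01  6.64600521e+00  8.25961990e+01  2.23220199e-04
  9.07559376e+01 -2.16347124e+00] 1.8
(array([ 0.24029598, -0.63501274,  0.37353389]), array([-0.31324256, -0.09404806, -0.94500479])) 297.3186396354542 252.40840164433422 182.35113421565313
```

View pics/w1.png

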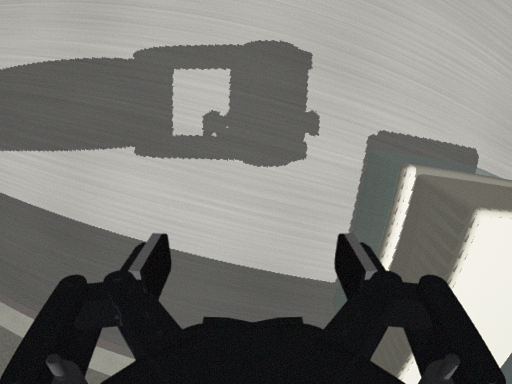

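>>> {"op": "step_arm", "data": {
  "motion": [
    {"dx": 0,"dy": 0,"dz": 0,"wx": 0,"wy": 0,"wz": 0.9,"gripper": 1},
    {"dx": 0,"dy": 0,"dz": 0,"wx": 0,"wy": 0,"wz": 0.9,"gripper": 1},
    {"dx": 0,"dy": 0,"dz": 0,"wx": 0,"wy": 0,"wz": 0.9,"gripper": 1},
    {"dx": 0,"dy": 0,"dz": 0,"wx": 0,"wy": 0,"wz": 0.88,"gripper": 1},
    {"dx": 0.4,"dy": -1,"dz": 0,"wx": 0,"wy": 0,"wz": 0,"gripper": 1},
    {"dx": 0.4,"dy": -1,"dz": 0,"wx": 0,"wy": 0,"wz": 0,"gripper": 1},
    {"dx": 0.4,"dy": -1,"dz": 0,"wx": 0,"wy": 0,"wz": 0,"gripper": 1},
    {"dx": 0.4,"dy": -1,"dz": 0,"wx": 0,"wy": 0,"wz": 0,"gripper": 1},
    {"dx": 0.4,"dy": -1,"dz": 0,"wx": 0,"wy": 0,"wz": 0,"gripper": 1},
    {"dx": 0.4,"dy": -1,"dz": 0,"wx": 0,"wy": 0,"wz": 0,"gripper": 1},
    {"dx": 0.4,"dy": -1,"dz": 0,"wx": 0,"wy": 0,"wz": 0,"gripper": 1},
    {"dx": 0.4,"dy": -1,"dz": 0,"wx": 0,"wy": 0,"wz": 0,"gripper": 1}
  ]
}}

```text
t: 3.55
position: [0.2631, -0.4131, 0.304]
tool_rot: [180.0, -0.0, -0.0]
ft_force: [-0.2, 0.4, 1.0]
finger_gap: 0.0852
gripper_force: 0.0
```

>>> {"op": "step_arm", "data": {
  "motion": [
    {"dx": 0.4,"dy": -1,"dz": 0,"wx": 0,"wy": 0,"wz": 0,"gripper": 1},
    {"dx": 0.4,"dy": -1,"dz": 0,"wx": 0,"wy": 0,"wz": 0,"gripper": 1},
    {"dx": 0.4,"dy": -1,"dz": 0,"wx": 0,"wy": 0,"wz": 0,"gripper": 1},
    {"dx": 0.4,"dy": -1,"dz": 0,"wx": 0,"wy": 0,"wz": 0,"gripper": 1},
    {"dx": 0.4,"dy": -1,"dz": 0,"wx": 0,"wy": 0,"wz": 0,"gripper": 1},
    {"dx": 0.4,"dy": -1,"dz": 0,"wx": 0,"wy": 0,"wz": 0,"gripper": 1},
    {"dx": 0.4,"dy": -1,"dz": 0,"wx": 0,"wy": 0,"wz": 0,"gripper": 1},
    {"dx": 0.4,"dy": -1,"dz": 0,"wx": 0,"wy": 0,"wz": 0,"gripper": 1},
    {"dx": 0.4,"dy": -1,"dz": 0,"wx": 0,"wy": 0,"wz": 0,"gripper": 1},
    {"dx": 0.4,"dy": -1,"dz": 0,"wx": 0,"wy": 0,"wz": 0,"gripper": 1},
    {"dx": 0.4,"dy": -1,"dz": 0,"wx": 0,"wy": 0,"wz": 0,"gripper": 1},
    {"dx": 0.4,"dy": -1,"dz": 0,"wx": 0,"wy": 0,"wz": 0,"gripper": 1}
  ]
}}

```text
t: 5.05
position: [0.4071, -0.053, 0.3041]
tool_rot: [180.0, -0.0, -0.0]
ft_force: [-0.3, -0.5, 0.1]
finger_gap: 0.0854
gripper_force: 0.0
```

```bash
python3 - <<'E'
from h import *
s=read_state(); print(s["position"],s["tool_rot"],s["joint_positions"],s["t"])
p=cap("wrist"); save(p,"w2.png"); print(ray(p,(256,192)))
for t,z in dict(stop1_grip=.028,tray=.034,bay1=.034,shaft_end=.066).items():
    for d in pinpoint(t,p)[:4]: print(t,round(d["score"],2),np.round(d["location"],1),np.round(at(p,d["location"],z)[:2],3))
E
```

```text
[ 0.40714002 -0.05302476  0.30412563] [ 1.79993370e+02 -3.50376990e-02 -5.08445221e-03] [-1.09811500e+01 -2.79647686e+01  1.12540456e+02  1.63391578e-04
  9.53886541e+01  7.90239518e+01] 5.05
(array([ 0.48289166, -0.05274145,  0.37380031]), array([-0.32590891, -0.01343592, -0.9453057 ]))
stop1_grip 0.8 [  9.8 109. ] [0.49  0.306]
stop1_grip 0.62 [  1.9 204.9] [0.336 0.366]
bay1 0.19 [ 86.4 188.6] [0.369 0.17 ]
shaft_end 0.48 [177.9  66.1] [0.514 0.024]
```

View pics/w2.png

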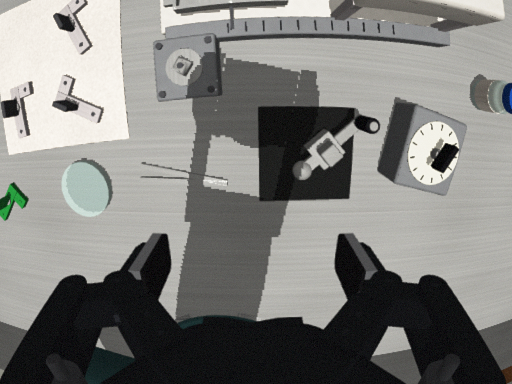

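>>> {"op": "step_arm", "data": {
  "motion": [
    {"dx": 0.2,"dy": -1,"dz": 0,"wx": 0,"wy": 0,"wz": 0,"gripper": 1},
    {"dx": 0.2,"dy": -1,"dz": 0,"wx": 0,"wy": 0,"wz": 0,"gripper": 1},
    {"dx": 0.2,"dy": -1,"dz": 0,"wx": 0,"wy": 0,"wz": 0,"gripper": 1},
    {"dx": 0.2,"dy": -1,"dz": 0,"wx": 0,"wy": 0,"wz": 0,"gripper": 1},
    {"dx": 0.2,"dy": -1,"dz": 0,"wx": 0,"wy": 0,"wz": 0,"gripper": 1},
    {"dx": 0.2,"dy": -1,"dz": 0,"wx": 0,"wy": 0,"wz": 0,"gripper": 1},
    {"dx": 0.2,"dy": -1,"dz": 0,"wx": 0,"wy": 0,"wz": 0,"gripper": 1},
    {"dx": 0.2,"dy": -1,"dz": 0,"wx": 0,"wy": 0,"wz": 0,"gripper": 1},
    {"dx": 0.2,"dy": -1,"dz": 0,"wx": 0,"wy": 0,"wz": 0,"gripper": 1}
  ]
}}

```text
t: 6.42
position: [0.4614, 0.2159, 0.304]
tool_rot: [180.0, -0.0, -0.1]
ft_force: [0.5, 0.1, -0.7]
finger_gap: 0.0856
gripper_force: 0.0
```

```bash
cat >> h.py <<'E'
PT=np.array([[-32,-10],[48,-10],[48,10],[-12,10],[-12,34],[-32,34]])/1000.
def rot(a): return np.array([[np.cos(a),-np.sin(a)],[np.sin(a),np.cos(a)]])
def fitstop(p,mask,xy,zb):
    """fit stop grip pose (x,y,yaw) to mask by IoU of projected silhouette; zb underside height"""
    from scipy.optimize import minimize
    def sil(q):
        m=np.zeros((384*4,512*4),np.uint8)
        def hull(P,z0,z1):
            # prism as union of top, bottom and side quads
            T=[np.array([proj(p,[*(rot(q[2])@a+q[:2]),z]) for a in P]) for z in (z0,z1)]
            polys=T+[np.array([T[0][i],T[0][i-1],T[1][i-1],T[1][i]]) for i in range(len(P))]
            for t in polys: cv2.fillPoly(m,[np.int32(np.round(t*4+1.5))],1)
        hull(PT,zb,zb+.01); hull(np.array([[-13,-4],[13,-4],[13,4],[-13,4]])/1000.,zb+.01,zb+.042)
        return cv2.resize(m.astype(np.float32),(512,384),interpolation=cv2.INTER_AREA)
    M=mask.astype(np.float32)
    def cost(q):
        s=sil(q); return 1-np.minimum(s,M).sum()/np.maximum(s,M).sum()
    best=None
    c=sorted([(cost(np.array([*xy,a])),a) for a in np.arange(0,2*np.pi,.26)])[:2]
    for _,a in c:
        q0=np.array([*xy,a])
        r=minimize(cost,q0,method="Nelder-Mead",options=dict(initial_simplex=q0+np.array([[0,0,0],[.008,0,0],[0,.008,0],[0,0,.2]]),xatol=2e-4,fatol=1e-4,maxfev=150))
        if best is None or r.fun<best.fun: best=r
    return best.x,best.fun
E
python3 - <<'E'
from h import *
s=read_state(); print(s["position"],s["tool_rot"],s["t"])
p=cap("wrist"); save(p,"w3.png")
for d in pinpoint("stop1_grip",p)[:6]: print("grip",round(d["score"],2),np.round(d["location"],1),np.round(at(p,d["location"],.028)[:2],3))
for i,d in enumerate(masks_of("stop1_grip",p)[:6]):
    m=np.array(d["pixels"]); c=p["img"][m].mean(0); print(round(d["score"],2),np.round(d["location"]),m.sum(),c.round())
    if c.max()-c.min()<40 and d["score"]>.3:
        q,f=fitstop(p,m,at(p,d["location"],.015)[:2],.002); print(np.round(q[:2],4),np.degrees(q[2]).round(1),round(f,3))
for t,z in dict(tray=.034,bay1=.034,shaft_end=.066).items():
    for d in pinpoint(t,p)[:2]: print(t,round(d["score"],2),np.round(d["location"],1),np.round(at(p,d["location"],z)[:2],3))
E
```

```text
[0.4614092  0.21589163 0.30402539] [ 1.79996207e+02 -1.80330004e-02 -8.04377919e-02] 6.425
grip 0.76 [176.9 133. ] [0.492 0.306]
grip 0.76 [ 61.4 109.7] [0.532 0.47 ]
grip 0.59 [144.  246.1] [0.338 0.367]
0.94 [156. 232.] 502 [ 36. 104.  48.]
0.94 [ 68. 106.] 1151 [ 26. 114. 110.]
0.85 [182. 128.] 1434 [141. 136. 135.]
[0.4914 0.307 ] 187.8 0.054
tray 0.56 [442.2  19.6] [ 0.653 -0.031]
bay1 0.95 [418.8  13.1] [0.654 0.007]
bay1 0.79 [456.6  20.5] [ 0.658 -0.056]
shaft_end 0.68 [419.2 120.8] [0.516 0.024]
shaft_end 0.63 [271.5 138.7] [0.49  0.196]
```

View pics/w3.png

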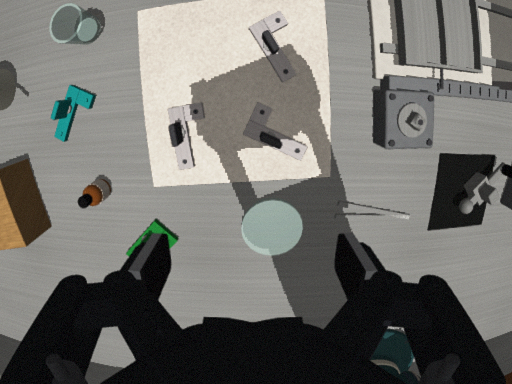

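>>> {"op": "step_arm", "data": {
  "motion": [
    {"dx": 0,"dy": 0,"dz": 0,"wx": 0,"wy": 0,"wz": -0.99,"gripper": 0.6},
    {"dx": 0,"dy": 0,"dz": 0,"wx": 0,"wy": 0,"wz": -0.98,"gripper": 0.6},
    {"dx": 0.468,"dy": -0.958,"dz": 0.5,"wx": 0,"wy": 0,"wz": 0,"gripper": 0.6},
    {"dx": 0.468,"dy": -0.958,"dz": 0.5,"wx": 0,"wy": 0,"wz": 0,"gripper": 0.6},
    {"dx": 0.468,"dy": -0.958,"dz": 0.5,"wx": 0,"wy": 0,"wz": 0,"gripper": 0.6},
    {"dx": 0,"dy": 0,"dz": 0.9,"wx": 0,"wy": 0,"wz": 0,"gripper": 0.6},
    {"dx": 0,"dy": 0,"dz": 0.9,"wx": 0,"wy": 0,"wz": 0,"gripper": 0.6},
    {"dx": 0,"dy": 0,"dz": 0.9,"wx": 0,"wy": 0,"wz": 0,"gripper": 0.6},
    {"dx": 0,"dy": 0,"dz": 0.9,"wx": 0,"wy": 0,"wz": 0,"gripper": 0.6}
  ]
}}

```text
t: 7.85
position: [0.4912, 0.306, 0.1504]
tool_rot: [-180.0, -0.0, 7.8]
ft_force: [-0.1, 0.2, -0.0]
finger_gap: 0.0511
gripper_force: 0.0
```

```bash
cat >> h.py <<'E'
def go(x,y,z,yaw):
    """units (tool axes) to turn first, then shift, to TCP x,y,z (z = TCP), yaw deg"""
    s=read_state(); P=s["position"]; cy=s["tool_rot"][2]
    dyaw=(yaw-cy+180)%360-180
    a=np.radians(yaw); d=np.array([x,y])-P[:2]
    tx=np.cos(a)*d[0]+np.sin(a)*d[1]; ty=np.sin(a)*d[0]-np.cos(a)*d[1]
    q=s["joint_positions"]
    print("pos",P.round(4),"yaw",cy.round(2),"q1,q6",q[0].round(),q[5].round(),"t",s["t"],"| wz %.2f"%(-dyaw/4),"dx %.3f dy %.3f dz %.3f"%(tx/.03,ty/.03,(P[2]-z)/.03))
E
python3 - <<'E'
from h import *
p=cap("wrist"); save(p,"w4.png")
for i,d in enumerate(masks_of("stop1_grip",p)[:6]):
    m=np.array(d["pixels"]); c=p["img"][m].mean(0); print(round(d["score"],2),np.round(d["location"]),m.sum(),c.round())
    if c.max()-c.min()<40 and d["score"]>.3:
        q,f=fitstop(p,m,at(p,d["location"],.015)[:2],.002); print(np.round(q[:2],4),np.degrees(q[2]).round(1),round(f,3))
go(.4914,.307,.0889,7.8)
E
```

```text
0.79 [256. 184.] 3662 [109. 105. 104.]
[0.4912 0.3075] 187.7 0.03
0.74 [ 61. 119.] 3330 [ 28. 123. 119.]
0.65 [151. 337.] 432 [ 32. 115.  48.]
pos [0.4902 0.3056 0.1483] yaw 7.8 q1,q6 29.0 112.0 t 7.95 | wz 0.00 dx 0.046 dy -0.042 dz 1.979
```

View pics/w4.png

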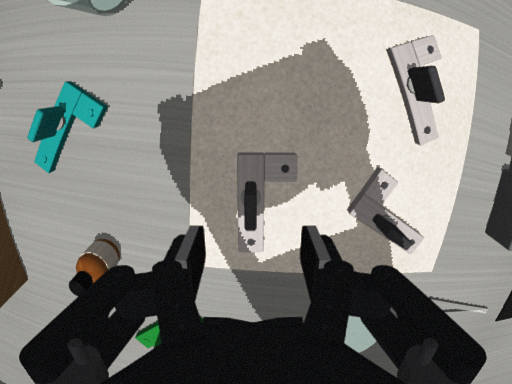

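>>> {"op": "step_arm", "data": {
  "motion": [
    {"dx": 0.03,"dy": -0.04,"dz": 0.9,"wx": 0,"wy": 0,"wz": 0,"gripper": 0.6},
    {"dx": 0,"dy": 0,"dz": 0.9,"wx": 0,"wy": 0,"wz": 0,"gripper": 0.6},
    {"dx": 0,"dy": 0,"dz": 0.15,"wx": 0,"wy": 0,"wz": 0,"gripper": 0.6},
    {"dx": 0,"dy": 0,"dz": 0,"wx": 0,"wy": 0,"wz": 0,"gripper": 0},
    {"dx": 0,"dy": 0,"dz": 0,"wx": 0,"wy": 0,"wz": 0,"gripper": 0},
    {"dx": 0,"dy": 0,"dz": 0,"wx": 0,"wy": 0,"wz": 0,"gripper": 0},
    {"dx": 0,"dy": 0,"dz": 0,"wx": 0,"wy": 0,"wz": 0,"gripper": 0},
    {"dx": 0,"dy": 0,"dz": 0,"wx": 0,"wy": 0,"wz": 0,"gripper": 0}
  ]
}}

```text
t: 8.95
position: [0.4921, 0.3086, 0.0938]
tool_rot: [-180.0, -0.1, 7.9]
ft_force: [-0.1, -2.0, 7.4]
finger_gap: 0.0067
gripper_force: 61.3
```

>>> {"op": "step_arm", "data": {
  "motion": [
    {"dx": 0,"dy": 0,"dz": -0.5,"wx": 0,"wy": 0,"wz": 0,"gripper": 0},
    {"dx": 0,"dy": 0,"dz": -1,"wx": 0,"wy": 0,"wz": 0,"gripper": 0},
    {"dx": 0,"dy": 0,"dz": -1,"wx": 0,"wy": 0,"wz": 0,"gripper": 0},
    {"dx": 0,"dy": 0.95,"dz": -1,"wx": 0,"wy": 0,"wz": 0,"gripper": 0},
    {"dx": 0,"dy": 0.95,"dz": -1,"wx": 0,"wy": 0,"wz": 0,"gripper": 0},
    {"dx": 0,"dy": 0.95,"dz": -0.5,"wx": 0,"wy": 0,"wz": 0,"gripper": 0},
    {"dx": 0,"dy": 0.95,"dz": 0,"wx": 0,"wy": 0,"wz": 0,"gripper": 0},
    {"dx": 0,"dy": 0.95,"dz": 0,"wx": 0,"wy": 0,"wz": 0,"gripper": 0},
    {"dx": 0,"dy": 0.95,"dz": 0,"wx": 0,"wy": 0,"wz": 0,"gripper": 0},
    {"dx": 0,"dy": 0.95,"dz": 0,"wx": 0,"wy": 0,"wz": 0,"gripper": 0},
    {"dx": 0,"dy": 0.95,"dz": 0,"wx": 0,"wy": 0,"wz": 0,"gripper": 0},
    {"dx": 0,"dy": 0.95,"dz": 0,"wx": 0,"wy": 0,"wz": 0,"gripper": 0}
  ]
}}

```text
t: 10.45
position: [0.5267, 0.0534, 0.2436]
tool_rot: [180.0, -0.1, 7.9]
ft_force: [-1.2, -0.3, -0.4]
finger_gap: 0.0068
gripper_force: 60.3
```

```bash
python3 - <<'E'
from h import *
p=cap("wrist"); save(p,"w5.png")
for t,z in dict(tray=.034,bay1=.034,shaft_end=.066,unit=0).items():
    for d in pinpoint(t,p)[:2]: print(t,round(d["score"],2),np.round(d["location"],1),np.round(at(p,d["location"],z)[:2],4))
for i,d in enumerate(masks_of("tray",p)[:2]):
    m=np.array(d["pixels"]).astype(np.uint8); print(d["score"],m.sum()); cv2.imwrite(f"pics/m{i}.png",m*255)
go(.6,0,.2,0)
E
```

```text
tray 0.66 [119.3 192.9] [0.4852 0.1909]
tray 0.65 [349.5  58. ] [ 0.6517 -0.0226]
bay1 0.97 [380.2  60.6] [ 0.6569 -0.0547]
bay1 0.67 [317.8  53.8] [0.6491 0.0087]
unit 0.94 [334.3  59.5] [ 0.6524 -0.0166]
unit 0.74 [122.8  88.5] [0.5936 0.2069]
pos [0.5267 0.0549 0.2429] yaw 7.89 q1,q6 3.0 85.0 t 10.75 | wz 1.97 dx 2.445 dy 1.829 dz 1.431
```

View pics/w5.png

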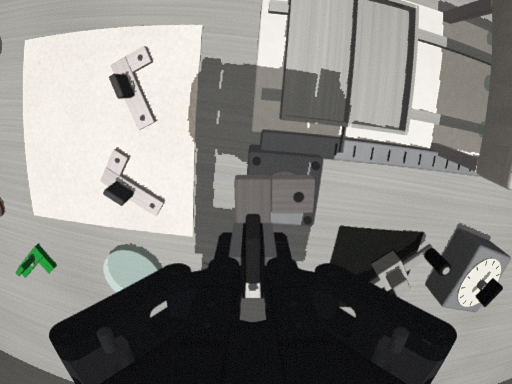

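```bash
python3 - <<'E'
from h import *
p=cap("wrist")
for c in [(281,121),(406,132),(417,10),(350,125),(357,0)]:
    print(c,at(p,c,.048)[:2].round(4))
g=cv2.cvtColor(p["img"],cv2.COLOR_RGB2GRAY)
m=(g<185).astype(np.uint8); 
n,l,st,ce=cv2.connectedComponentsWithStats(m[30:230,35:190])
for k in range(1,n):
    if st[k,4]>500:
        ms=np.zeros((384,512),bool); ms[30:230,35:190]=l==k
        c=ce[k]+[35,30]; 
        if st[k,4]<3000:
            q,f=fitstop(p,ms,at(p,c,.015)[:2],.002); print(c.round(),st[k,4],np.round(q[:2],4),np.degrees(q[2]).round(1)%360,round(f,3))
go(.6,0,.2,0)
E
python3 - <<'E'
import cv2
a=cv2.imread("pics/w5.png"); cv2.imwrite("pics/w5b.png",cv2.resize(a[0:160,250:440],None,fx=4,fy=3.6,interpolation=cv2.INTER_CUBIC))
E
```

```text
(281, 121) [0.5808 0.0366]
(406, 132) [ 0.5926 -0.0879]
(417, 10) [ 0.7172 -0.0808]
(350, 125) [ 0.5879 -0.0275]
(357, 0) [ 0.7071 -0.0168]
[124.  85.] 533 [0.5957 0.1977] 50.9 0.731
[127. 186.] 901 [0.4834 0.1935] 246.6 0.542
[ 65. 225.] 623 [0.4199 0.2979] 110.1 0.621
pos [0.5266 0.055  0.2427] yaw 7.91 q1,q6 3.0 85.0 t 10.8 | wz 1.98 dx 2.446 dy 1.832 dz 1.425
```

View pics/w5b.png

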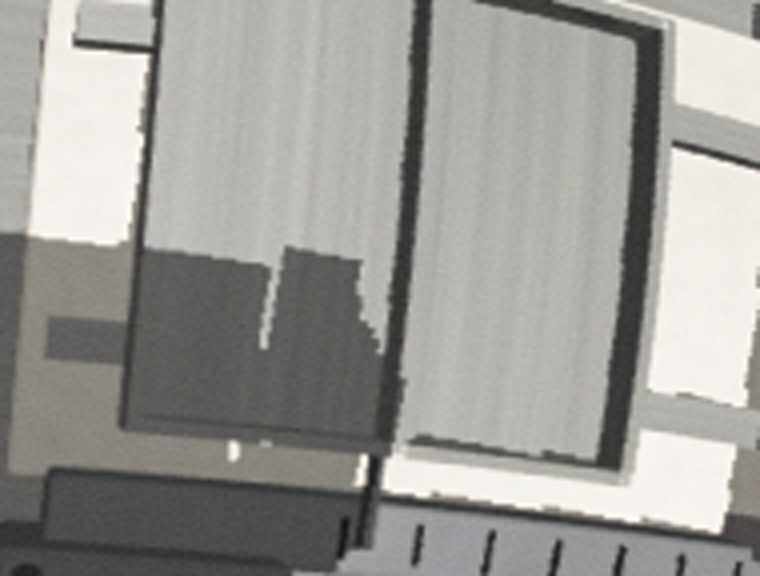

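>>> {"op": "step_arm", "data": {
  "motion": [
    {"dx": 0,"dy": 0,"dz": 0,"wx": 0,"wy": 0,"wz": 0.53,"gripper": 0},
    {"dx": 0,"dy": 0,"dz": 0,"wx": 0,"wy": 0,"wz": 0.52,"gripper": 0},
    {"dx": 0.96,"dy": 0.683,"dz": 0,"wx": 0,"wy": 0,"wz": 0,"gripper": 0},
    {"dx": 0.96,"dy": 0.683,"dz": 0,"wx": 0,"wy": 0,"wz": 0,"gripper": 0},
    {"dx": 0.96,"dy": 0.683,"dz": 0,"wx": 0,"wy": 0,"wz": 0,"gripper": 0},
    {"dx": 0.96,"dy": 0.683,"dz": 0.5,"wx": 0,"wy": 0,"wz": 0,"gripper": 0},
    {"dx": 0.96,"dy": 0.683,"dz": 0.5,"wx": 0,"wy": 0,"wz": 0,"gripper": 0},
    {"dx": 0,"dy": 0,"dz": 0.8,"wx": 0,"wy": 0,"wz": 0,"gripper": 0},
    {"dx": 0,"dy": 0,"dz": 0.8,"wx": 0,"wy": 0,"wz": 0,"gripper": 0},
    {"dx": 0,"dy": 0,"dz": 0.8,"wx": 0,"wy": 0,"wz": 0,"gripper": 0},
    {"dx": 0,"dy": 0,"dz": 0,"wx": 0,"wy": 0,"wz": 0,"gripper": 0}
  ]
}}

```text
t: 12.18
position: [0.6763, -0.0385, 0.1384]
tool_rot: [-180.0, 0.2, 3.6]
ft_force: [0.6, 0.5, -0.0]
finger_gap: 0.0068
gripper_force: 60.3
```

```bash
python3 - <<'E'
from h import *
go(.677,-.038,.126,3.7)
E
```

```text
pos [ 0.6763 -0.0385  0.1384] yaw 3.62 q1,q6 -5.0 81.0 t 12.175 | wz -0.02 dx 0.024 dy -0.014 dz 0.414
```

>>> {"op": "step_arm", "data": {
  "motion": [
    {"dx": 0.02,"dy": -0.01,"dz": 0.25,"wx": 0,"wy": 0,"wz": 0,"gripper": 0},
    {"dx": 0,"dy": 0,"dz": 0.18,"wx": 0,"wy": 0,"wz": 0,"gripper": 0},
    {"dx": 0,"dy": 0,"dz": 0,"wx": 0,"wy": 0,"wz": 0,"gripper": 0}
  ]
}}

```text
t: 12.55
position: [0.6776, -0.0383, 0.1275]
tool_rot: [-180.0, 0.0, 3.7]
ft_force: [0.6, -0.3, -0.9]
finger_gap: 0.0067
gripper_force: 60.3
```

>>> {"op": "step_arm", "data": {
  "motion": [
    {"dx": 0,"dy": 0,"dz": 0.07,"wx": 0,"wy": 0,"wz": 0,"gripper": 0},
    {"dx": 0,"dy": 0,"dz": 0,"wx": 0,"wy": 0,"wz": 0,"gripper": 0.3},
    {"dx": 0,"dy": 0,"dz": 0,"wx": 0,"wy": 0,"wz": 0,"gripper": 0.3},
    {"dx": 0,"dy": 0,"dz": -0.8,"wx": 0,"wy": 0,"wz": 0,"gripper": 0.3},
    {"dx": 0,"dy": 0,"dz": -1,"wx": 0,"wy": 0,"wz": 0,"gripper": 0.5},
    {"dx": -1,"dy": -0.6,"dz": -1,"wx": 0,"wy": 0,"wz": 0,"gripper": 0.5},
    {"dx": -1,"dy": -0.6,"dz": -1,"wx": 0,"wy": 0,"wz": 0,"gripper": 0.5},
    {"dx": -1,"dy": -0.6,"dz": 0,"wx": 0,"wy": 0,"wz": 0,"gripper": 0.5},
    {"dx": -1,"dy": -0.6,"dz": 0,"wx": 0,"wy": 0,"wz": 0,"gripper": 0.5},
    {"dx": -1,"dy": -0.6,"dz": 0,"wx": 0,"wy": 0,"wz": 0,"gripper": 0.5}
  ]
}}

```text
t: 13.8
position: [0.5211, 0.0423, 0.2397]
tool_rot: [-180.0, -0.0, 3.7]
ft_force: [0.8, -0.7, 0.6]
finger_gap: 0.0427
gripper_force: 0.0
```

```bash
python3 - <<'E'
from h import *
p=cap("wrist"); save(p,"w6.png")
g=cv2.cvtColor(p["img"],cv2.COLOR_RGB2GRAY)
poly=np.array([[at(p,(0,0),0)[:2]]])*0
for i,d in enumerate(masks_of("stop1_grip",p)[:6]):
    m=np.array(d["pixels"]); c=p["img"][m].mean(0); print(round(d["score"],2),np.round(d["location"]),m.sum(),c.round())
    z=.034 if at(p,d["location"],.015)[1]<.1 else .002
    if c.max()-c.min()<40 and d["score"]>.3:
        q,f=fitstop(p,m,at(p,d["location"],z+.012)[:2],z); print(np.round(q[:2],4),np.degrees(q[2]).round(1),round(f,3))
for x,y in [(.59,.195),(.486,.195)]:
    u=proj(p,[x,y,.02]); print(u); u=u.astype(int); print(g[u[1]-14:u[1]+15:4,u[0]-20:u[0]+21:4])
go(.49,.19,.2,0)
E
```

```text
0.9 [352.  25.] 1929 [150. 146. 145.]
[ 0.6776 -0.0388] 184.2 0.056
0.65 [ 37. 273.] 586 [ 34. 114.  49.]
0.17 [368. 235.] 3303 [29. 30. 29.]
[109.60135127  97.36208423]
[[241  70  71  30  29  24 101 210 111 238 241]
 [243 183  74  38  27  16  49 113  92 203 238]
 [245 243  73  74  28  30  20 104 213  72 243]
 [242 243 210  75  39  33  26  35 164 106 189]
 [242 243 240  76  73  23  25  24 211 215  72]
 [242 240 239 191 163 199 217 214 215 213 107]
 [244 240 242 242 240 239 213 214 219 213 221]
 [238 243 239 242 240 238 233 215 215 218 218]]
[113.24571953 192.28025257]
[[241 203 205 185 216  77 247 245 243 244 244]
 [244 209 212 202 123 170  74 114 241 246 242]
 [218 206 207 214  64 104 169 144  77 216 244]
 [243 236 197  26  26  31  89  73 214 123  78]
 [240 136  28  30  25  29  32  26 100 212 215]
 [244  73  65  37  29  28  24  24  61 215 216]
 [243 244  78  81  68  34  32  37 218 212 220]
 [244 240 241 223  67  81  47 241 239 216 219]]
pos [0.5203 0.0429 0.24  ] yaw 3.74 q1,q6 2.0 88.0 t 13.9 | wz 0.93 dx -1.009 dy -4.903 dz 1.335
```

View pics/w6.png

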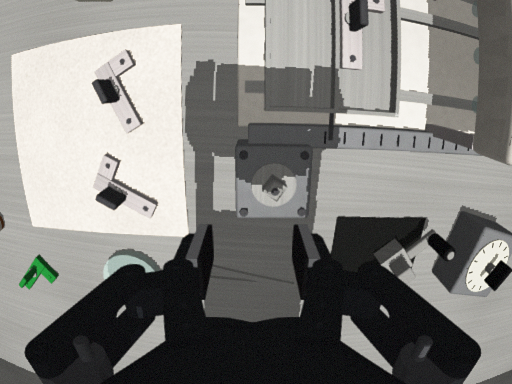

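```bash
cat >> h.py <<'E'
def fitpaper(p,guesses):
    g=cv2.cvtColor(p["img"],cv2.COLOR_RGB2GRAY)
    g=cv2.medianBlur(g,3)
    m=(((g>190)&(g<229))|(g<50)).astype(np.uint8)
    m=cv2.morphologyEx(m,cv2.MORPH_OPEN,np.ones((2,2)))
    for x,y in guesses:
        w=np.zeros_like(m); u=proj(p,[x,y,.015]); v=proj(p,[x+.06,y,.015]); cv2.circle(w,tuple(int(a) for a in u),int(np.linalg.norm(u-v)),1,-1)
        mm=cv2.morphologyEx(m*w,cv2.MORPH_CLOSE,np.ones((5,5)))
        n,l,st,ce=cv2.connectedComponentsWithStats(mm); k=1+np.argmax(st[1:,4])
        q,f=fitstop(p,l==k,(x,y),.002); print("stop",np.round(q[:2],4),np.degrees(q[2]).round(1)%360,round(f,3),st[k,4])
E
python3 - <<'E'
from h import *
p=cap("wrist")
fitpaper(p,[(.595,.195),(.486,.195)])
E
```

```text
stop [0.5951 0.196 ] 213.3 0.284 1507
stop [0.4795 0.1954] 247.7 0.339 1272
```

>>> {"op": "step_arm", "data": {
  "motion": [
    {"dx": 0,"dy": 0,"dz": 0,"wx": 0,"wy": 0,"wz": -1,"gripper": 0.5},
    {"dx": 0,"dy": 0,"dz": 0,"wx": 0,"wy": 0,"wz": -1,"gripper": 0.5},
    {"dx": 0,"dy": 0,"dz": 0,"wx": 0,"wy": 0,"wz": -1,"gripper": 0.5},
    {"dx": 0,"dy": 0,"dz": 0,"wx": 0,"wy": 0,"wz": -1,"gripper": 0.5},
    {"dx": 0,"dy": 0,"dz": 0,"wx": 0,"wy": 0,"wz": -1,"gripper": 0.5},
    {"dx": 0,"dy": 0,"dz": 0,"wx": 0,"wy": 0,"wz": -1,"gripper": 0.5},
    {"dx": 0,"dy": 0,"dz": 0,"wx": 0,"wy": 0,"wz": -1,"gripper": 0.5},
    {"dx": 0.96,"dy": -0.58,"dz": 0.5,"wx": 0,"wy": 0,"wz": -0.4,"gripper": 0.5},
    {"dx": 0.98,"dy": -0.58,"dz": 0.5,"wx": 0,"wy": 0,"wz": 0,"gripper": 0.5},
    {"dx": 0.98,"dy": -0.58,"dz": 0.7,"wx": 0,"wy": 0,"wz": 0,"gripper": 0.5},
    {"dx": 0.98,"dy": -0.58,"dz": 0.7,"wx": 0,"wy": 0,"wz": 0,"gripper": 0.5},
    {"dx": 0.98,"dy": -0.58,"dz": 0.6,"wx": 0,"wy": 0,"wz": 0,"gripper": 0.5}
  ]
}}

```text
t: 15.45
position: [0.5988, 0.1952, 0.1483]
tool_rot: [180.0, 0.0, 33.3]
ft_force: [-0.1, -0.1, 0.2]
finger_gap: 0.0425
gripper_force: 0.0
```

```bash
python3 - <<'E'
from h import *
p=cap("wrist"); save(p,"w7.png")
for i,d in enumerate(masks_of("stop1_grip",p)[:6]):
    m=np.array(d["pixels"]); c=p["img"][m].mean(0); print(round(d["score"],2),np.round(d["location"]),m.sum(),c.round())
    z=.034 if at(p,d["location"],.015)[1]<.1 else .002
    if c.max()-c.min()<40 and d["score"]>.1:
        q,f=fitstop(p,m,at(p,d["location"],z+.012)[:2],z); print(np.round(q[:2],4),np.degrees(q[2]).round(1),round(f,3))
fitpaper(p,[(.595,.195)])
go(.595,.196,.0885,33.3)
E
```

```text
0.91 [502. 278.] 815 [92. 89. 88.]
[ 0.6776 -0.0594] 179.5 0.295
0.79 [ 20. 293.] 973 [27. 83. 37.]
0.61 [  3. 101.] 215 [16. 70. 68.]
stop [0.5814 0.1694] 121.2 0.382 5593
pos [0.5984 0.1963 0.1466] yaw 33.36 q1,q6 16.0 72.0 t 15.55 | wz 0.01 dx -0.100 dy -0.056 dz 1.936
```

View pics/w7.png

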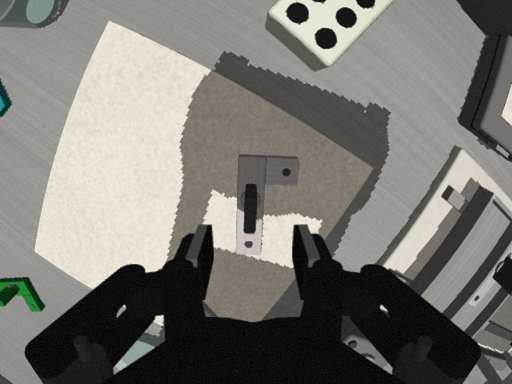

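>>> {"op": "step_arm", "data": {
  "motion": [
    {"dx": 0.04,"dy": -0.05,"dz": 0.9,"wx": 0,"wy": 0,"wz": 0,"gripper": 0.5},
    {"dx": 0,"dy": 0,"dz": 0.9,"wx": 0,"wy": 0,"wz": 0,"gripper": 0.5},
    {"dx": 0,"dy": 0,"dz": 0.2,"wx": 0,"wy": 0,"wz": 0,"gripper": 0.5},
    {"dx": 0,"dy": 0,"dz": 0,"wx": 0,"wy": 0,"wz": 0,"gripper": 0},
    {"dx": 0,"dy": 0,"dz": 0,"wx": 0,"wy": 0,"wz": 0,"gripper": 0},
    {"dx": 0,"dy": 0,"dz": 0,"wx": 0,"wy": 0,"wz": 0,"gripper": 0},
    {"dx": 0,"dy": 0,"dz": 0,"wx": 0,"wy": 0,"wz": 0,"gripper": 0},
    {"dx": 0,"dy": 0,"dz": 0,"wx": 0,"wy": 0,"wz": 0,"gripper": 0}
  ]
}}

```text
t: 16.55
position: [0.5984, 0.1964, 0.0909]
tool_rot: [179.9, -0.1, 33.3]
ft_force: [0.5, -1.8, 6.5]
finger_gap: 0.0068
gripper_force: 59.7
```

>>> {"op": "step_arm", "data": {
  "motion": [
    {"dx": 0,"dy": 0,"dz": -0.6,"wx": 0,"wy": 0,"wz": 0,"gripper": 0},
    {"dx": 0,"dy": 0,"dz": -1,"wx": 0,"wy": 0,"wz": 0.9,"gripper": 0},
    {"dx": 0,"dy": 0,"dz": -1,"wx": 0,"wy": 0,"wz": 0.9,"gripper": 0},
    {"dx": 0,"dy": 0,"dz": -1,"wx": 0,"wy": 0,"wz": 0.9,"gripper": 0},
    {"dx": 0,"dy": 0,"dz": -0.4,"wx": 0,"wy": 0,"wz": 0.9,"gripper": 0},
    {"dx": 0,"dy": 0,"dz": 0,"wx": 0,"wy": 0,"wz": 0.95,"gripper": 0},
    {"dx": 0,"dy": 0,"dz": 0,"wx": 0,"wy": 0,"wz": 0.95,"gripper": 0},
    {"dx": 0,"dy": 0,"dz": 0,"wx": 0,"wy": 0,"wz": 0.95,"gripper": 0},
    {"dx": 0,"dy": 0,"dz": 0,"wx": 0,"wy": 0,"wz": 0.95,"gripper": 0},
    {"dx": 0.35,"dy": 0.98,"dz": 0,"wx": 0,"wy": 0,"wz": 0,"gripper": 0},
    {"dx": 0.35,"dy": 0.98,"dz": 0,"wx": 0,"wy": 0,"wz": 0,"gripper": 0},
    {"dx": 0.35,"dy": 0.98,"dz": 0,"wx": 0,"wy": 0,"wz": 0,"gripper": 0}
  ]
}}

```text
t: 18.05
position: [0.6352, 0.1096, 0.2109]
tool_rot: [-180.0, -0.1, 3.7]
ft_force: [0.6, 0.1, -0.6]
finger_gap: 0.0065
gripper_force: 58.7
```

>>> {"op": "step_arm", "data": {
  "motion": [
    {"dx": 0.35,"dy": 0.98,"dz": 0,"wx": 0,"wy": 0,"wz": 0,"gripper": 0},
    {"dx": 0.35,"dy": 0.98,"dz": 0,"wx": 0,"wy": 0,"wz": 0,"gripper": 0},
    {"dx": 0.35,"dy": 0.98,"dz": 0,"wx": 0,"wy": 0,"wz": 0,"gripper": 0},
    {"dx": 0,"dy": 0,"dz": 0.8,"wx": 0,"wy": 0,"wz": 0,"gripper": 0},
    {"dx": 0,"dy": 0,"dz": 0.8,"wx": 0,"wy": 0,"wz": 0,"gripper": 0},
    {"dx": 0,"dy": 0,"dz": 0.8,"wx": 0,"wy": 0,"wz": 0,"gripper": 0},
    {"dx": 0,"dy": 0,"dz": 0,"wx": 0,"wy": 0,"wz": 0,"gripper": 0}
  ]
}}

```text
t: 18.92
position: [0.6714, 0.0244, 0.1367]
tool_rot: [-180.0, 0.1, 3.7]
ft_force: [0.7, -0.2, -1.1]
finger_gap: 0.0071
gripper_force: 58.8
```

```bash
python3 - <<'E'
from h import *
go(.6726,.0239,.124,3.7)
E
```

```text
pos [0.6714 0.0244 0.1367] yaw 3.67 q1,q6 -0.0 86.0 t 18.925 | wz -0.01 dx 0.040 dy 0.020 dz 0.423
```

>>> {"op": "step_arm", "data": {
  "motion": [
    {"dx": 0.03,"dy": 0.02,"dz": 0.25,"wx": 0,"wy": 0,"wz": 0,"gripper": 0},
    {"dx": 0,"dy": 0,"dz": 0.2,"wx": 0,"wy": 0,"wz": 0,"gripper": 0},
    {"dx": 0,"dy": 0,"dz": 0,"wx": 0,"wy": 0,"wz": 0,"gripper": 0.3},
    {"dx": 0,"dy": 0,"dz": 0,"wx": 0,"wy": 0,"wz": 0,"gripper": 0.3},
    {"dx": 0,"dy": 0,"dz": -0.8,"wx": 0,"wy": 0,"wz": 0,"gripper": 0.3},
    {"dx": 0,"dy": 0,"dz": -1,"wx": 0,"wy": 0,"wz": 0,"gripper": 0.4},
    {"dx": 0,"dy": 0,"dz": -1,"wx": 0,"wy": 0,"wz": 1,"gripper": 0.6},
    {"dx": 0,"dy": 0,"dz": -0.7,"wx": 0,"wy": 0,"wz": 1,"gripper": 0.6},
    {"dx": 0,"dy": 0,"dz": 0,"wx": 0,"wy": 0,"wz": 1,"gripper": 0.6},
    {"dx": 0,"dy": 0,"dz": 0,"wx": 0,"wy": 0,"wz": 1,"gripper": 0.6},
    {"dx": 0,"dy": 0,"dz": 0,"wx": 0,"wy": 0,"wz": 1,"gripper": 0.6},
    {"dx": 0,"dy": 0,"dz": 0,"wx": 0,"wy": 0,"wz": 1,"gripper": 0.6}
  ]
}}

```text
t: 20.42
position: [0.673, 0.0239, 0.2294]
tool_rot: [-180.0, -0.0, -20.5]
ft_force: [-0.3, 0.2, -0.1]
finger_gap: 0.0509
gripper_force: 0.0
```

>>> {"op": "step_arm", "data": {
  "motion": [
    {"dx": -0.8,"dy": -0.287,"dz": 0,"wx": 0,"wy": 0,"wz": 0.5,"gripper": 0.6},
    {"dx": -0.8,"dy": -0.287,"dz": 0,"wx": 0,"wy": 0,"wz": 0,"gripper": 0.6},
    {"dx": -0.8,"dy": -0.287,"dz": 0,"wx": 0,"wy": 0,"wz": 0,"gripper": 0.6},
    {"dx": -0.8,"dy": -0.287,"dz": 0,"wx": 0,"wy": 0,"wz": 0,"gripper": 0.6},
    {"dx": -0.8,"dy": -0.287,"dz": 0,"wx": 0,"wy": 0,"wz": 0,"gripper": 0.6},
    {"dx": -0.8,"dy": -0.287,"dz": 0,"wx": 0,"wy": 0,"wz": 0,"gripper": 0.6},
    {"dx": -0.8,"dy": -0.287,"dz": 0,"wx": 0,"wy": 0,"wz": 0,"gripper": 0.6},
    {"dx": -0.8,"dy": -0.287,"dz": 0.5,"wx": 0,"wy": 0,"wz": 0,"gripper": 0.6},
    {"dx": -0.8,"dy": -0.287,"dz": 0.7,"wx": 0,"wy": 0,"wz": 0,"gripper": 0.6},
    {"dx": -0.8,"dy": -0.287,"dz": 0.8,"wx": 0,"wy": 0,"wz": 0,"gripper": 0.6}
  ]
}}

```text
t: 21.68
position: [0.4818, 0.195, 0.1686]
tool_rot: [-180.0, -0.0, -22.3]
ft_force: [0.3, -0.0, -0.1]
finger_gap: 0.0512
gripper_force: 0.0
```

```bash
python3 - <<'E'
from h import *
p=cap("wrist"); save(p,"w8.png")
for i,d in enumerate(masks_of("stop1_grip",p)[:6]):
    m=np.array(d["pixels"]); c=p["img"][m].mean(0); print(round(d["score"],2),np.round(d["location"]),m.sum(),c.round())
    z=.034 if at(p,d["location"],.015)[1]<.1 else .002
    if c.max()-c.min()<40 and d["score"]>.1:
        q,f=fitstop(p,m,at(p,d["location"],z+.012)[:2],z); print(np.round(q[:2],4),np.degrees(q[2]).round(1),round(f,3))
go(.483,.195,.0885,-22.3)
E
```

```text
0.61 [ 17. 232.] 1491 [ 24. 102.  99.]
0.6 [157. 339.] 62 [ 36. 112.  50.]
pos [0.4804 0.1953 0.1665] yaw -22.23 q1,q6 19.0 132.0 t 21.775 | wz 0.02 dx 0.084 dy -0.025 dz 2.599
```

View pics/w8.png

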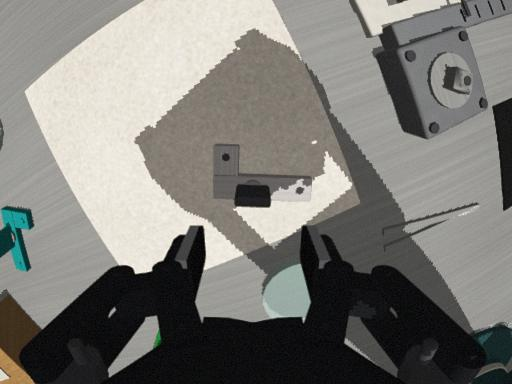

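```bash
python3 - <<'E'
from h import *
p=cap("wrist"); save(p,"w8.png")
P=np.array([(214,145),(239,145),(213.5,198),(311.5,177),(310,201)])
Wd=np.array([at(p,q,.012)[:2] for q in P])
L=np.array([[-32,34],[-12,34],[-32,-10],[48,10],[48,-10]])/1000.
a,b=L-L.mean(0),Wd-Wd.mean(0)
th=np.arctan2((a[:,0]*b[:,1]-a[:,1]*b[:,0]).sum(),(a*b).sum())
t=Wd.mean(0)-rot(th)@L.mean(0); print(t,np.degrees(th)%360,np.round((rot(th)@L.T).T+t-Wd,4))
go(t[0],t[1],.0885,np.degrees(th)+90)
E
python3 - <<'E'
import cv2
a=cv2.imread("pics/w8.png"); cv2.imwrite("pics/w8b.png",cv2.resize(a[130:230,195:330],None,fx=5,fy=5,interpolation=cv2.INTER_CUBIC))
E
```

```text
[0.48165401 0.1942953 ] 245.85608988008494 [[ 0.001   0.0008]
 [ 0.0002  0.0003]
 [ 0.0002  0.0007]
 [-0.001  -0.0012]
 [-0.0004 -0.0007]]
pos [0.4817 0.1948 0.1681] yaw -22.23 q1,q6 19.0 131.0 t 21.825 | wz 0.48 dx 0.006 dy 0.016 dz 2.653
```

View pics/w8b.png

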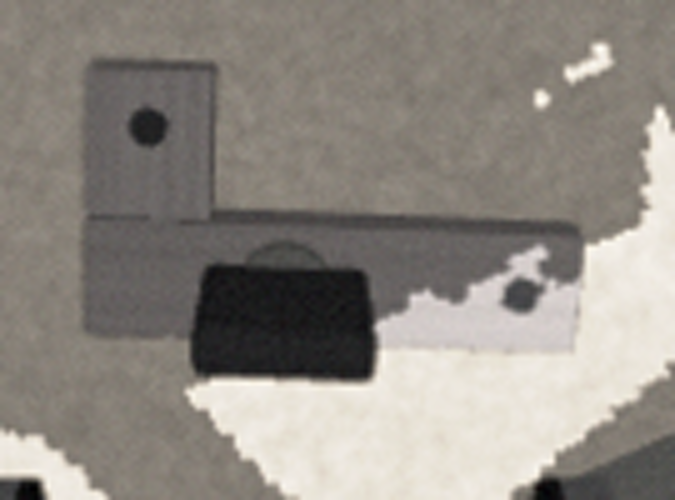

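>>> {"op": "step_arm", "data": {
  "motion": [
    {"dx": 0,"dy": 0,"dz": 0.6,"wx": 0,"wy": 0,"wz": 0.48,"gripper": 0.6},
    {"dx": 0,"dy": 0.02,"dz": 0.9,"wx": 0,"wy": 0,"wz": 0,"gripper": 0.6},
    {"dx": 0,"dy": 0,"dz": 0.9,"wx": 0,"wy": 0,"wz": 0,"gripper": 0.6},
    {"dx": 0,"dy": 0,"dz": 0.2,"wx": 0,"wy": 0,"wz": 0,"gripper": 0.6},
    {"dx": 0,"dy": 0,"dz": 0,"wx": 0,"wy": 0,"wz": 0,"gripper": 0},
    {"dx": 0,"dy": 0,"dz": 0,"wx": 0,"wy": 0,"wz": 0,"gripper": 0},
    {"dx": 0,"dy": 0,"dz": 0,"wx": 0,"wy": 0,"wz": 0,"gripper": 0},
    {"dx": 0,"dy": 0,"dz": 0,"wx": 0,"wy": 0,"wz": 0,"gripper": 0}
  ]
}}

```text
t: 22.82
position: [0.4833, 0.1936, 0.092]
tool_rot: [-179.9, -0.1, -24.3]
ft_force: [-0.1, 0.1, 7.1]
finger_gap: 0.0244
gripper_force: 59.5
```

>>> {"op": "step_arm", "data": {
  "motion": [
    {"dx": 0,"dy": 0,"dz": -0.6,"wx": 0,"wy": 0,"wz": 0,"gripper": 0},
    {"dx": 0,"dy": 0,"dz": -1,"wx": 0,"wy": 0,"wz": -1,"gripper": 0},
    {"dx": 0,"dy": 0,"dz": -1,"wx": 0,"wy": 0,"wz": -1,"gripper": 0},
    {"dx": 0,"dy": 0,"dz": -1,"wx": 0,"wy": 0,"wz": -1,"gripper": 0},
    {"dx": 0,"dy": 0,"dz": -0.6,"wx": 0,"wy": 0,"wz": -1,"gripper": 0},
    {"dx": 0,"dy": 0,"dz": 0,"wx": 0,"wy": 0,"wz": -1,"gripper": 0},
    {"dx": 0,"dy": 0,"dz": 0,"wx": 0,"wy": 0,"wz": -1,"gripper": 0},
    {"dx": 0,"dy": 0,"dz": 0,"wx": 0,"wy": 0,"wz": -1,"gripper": 0},
    {"dx": 0,"dy": 0,"dz": 0,"wx": 0,"wy": 0,"wz": -1,"gripper": 0},
    {"dx": 0,"dy": 0,"dz": 0,"wx": 0,"wy": 0,"wz": -1,"gripper": 0},
    {"dx": 0,"dy": 0,"dz": 0,"wx": 0,"wy": 0,"wz": -1,"gripper": 0},
    {"dx": 0,"dy": 0,"dz": 0,"wx": 0,"wy": 0,"wz": -1,"gripper": 0}
  ]
}}

```text
t: 24.32
position: [0.4827, 0.1935, 0.2181]
tool_rot: [-180.0, -0.0, 19.9]
ft_force: [-0.4, 0.2, -1.5]
finger_gap: 0.0247
gripper_force: 59.0
```

>>> {"op": "step_arm", "data": {
  "motion": [
    {"dx": 0,"dy": 0,"dz": 0,"wx": 0,"wy": 0,"wz": -1,"gripper": 0},
    {"dx": 0,"dy": 0,"dz": 0,"wx": 0,"wy": 0,"wz": -1,"gripper": 0},
    {"dx": 0,"dy": 0,"dz": 0,"wx": 0,"wy": 0,"wz": -1,"gripper": 0},
    {"dx": 0,"dy": 0,"dz": 0,"wx": 0,"wy": 0,"wz": -1,"gripper": 0},
    {"dx": 0,"dy": 0,"dz": 0,"wx": 0,"wy": 0,"wz": -1,"gripper": 0},
    {"dx": 0,"dy": 0,"dz": 0,"wx": 0,"wy": 0,"wz": -1,"gripper": 0},
    {"dx": 0,"dy": 0,"dz": 0,"wx": 0,"wy": 0,"wz": -1,"gripper": 0},
    {"dx": 0,"dy": 0,"dz": 0,"wx": 0,"wy": 0,"wz": -1,"gripper": 0},
    {"dx": 0,"dy": 0,"dz": 0,"wx": 0,"wy": 0,"wz": -1,"gripper": 0},
    {"dx": 0,"dy": 0,"dz": 0,"wx": 0,"wy": 0,"wz": -1,"gripper": 0},
    {"dx": 0,"dy": 0,"dz": 0,"wx": 0,"wy": 0,"wz": -1,"gripper": 0},
    {"dx": 0,"dy": 0,"dz": 0,"wx": 0,"wy": 0,"wz": -1,"gripper": 0}
  ]
}}

```text
t: 25.82
position: [0.4827, 0.1934, 0.2181]
tool_rot: [180.0, -0.0, 67.9]
ft_force: [0.0, 0.2, -0.3]
finger_gap: 0.0244
gripper_force: 59.0
```

>>> {"op": "step_arm", "data": {
  "motion": [
    {"dx": 0,"dy": 0,"dz": 0,"wx": 0,"wy": 0,"wz": -1,"gripper": 0},
    {"dx": 0,"dy": 0,"dz": 0,"wx": 0,"wy": 0,"wz": -1,"gripper": 0},
    {"dx": 0,"dy": 0,"dz": 0,"wx": 0,"wy": 0,"wz": -1,"gripper": 0},
    {"dx": 0,"dy": 0,"dz": 0,"wx": 0,"wy": 0,"wz": -1,"gripper": 0},
    {"dx": 0,"dy": 0,"dz": 0,"wx": 0,"wy": 0,"wz": -1,"gripper": 0},
    {"dx": 0,"dy": 0,"dz": 0,"wx": 0,"wy": 0,"wz": -1,"gripper": 0},
    {"dx": 0,"dy": 0,"dz": 0,"wx": 0,"wy": 0,"wz": -0.48,"gripper": 0}
  ]
}}

```text
t: 26.7
position: [0.4827, 0.1935, 0.2179]
tool_rot: [180.0, -0.0, 93.7]
ft_force: [-1.0, 0.4, -1.0]
finger_gap: 0.0248
gripper_force: 59.0
```

```bash
python3 - <<'E'
from h import *
go(.6324,-.0679,.125,93.7); print(read_state()["finger_gap"])
E
```

```text
pos [0.4827 0.1935 0.2179] yaw 93.74 q1,q6 19.0 15.0 t 26.7 | wz 0.01 dx -9.016 dy 4.416 dz 3.097
0.024849412455767276
```

>>> {"op": "step_arm", "data": {
  "motion": [
    {"dx": -0.902,"dy": 0.442,"dz": 0,"wx": 0,"wy": 0,"wz": 0,"gripper": 0},
    {"dx": -0.902,"dy": 0.442,"dz": 0,"wx": 0,"wy": 0,"wz": 0,"gripper": 0},
    {"dx": -0.902,"dy": 0.442,"dz": 0,"wx": 0,"wy": 0,"wz": 0,"gripper": 0},
    {"dx": -0.902,"dy": 0.442,"dz": 0,"wx": 0,"wy": 0,"wz": 0,"gripper": 0},
    {"dx": -0.902,"dy": 0.442,"dz": 0,"wx": 0,"wy": 0,"wz": 0,"gripper": 0},
    {"dx": -0.902,"dy": 0.442,"dz": 0,"wx": 0,"wy": 0,"wz": 0,"gripper": 0},
    {"dx": -0.902,"dy": 0.442,"dz": 0,"wx": 0,"wy": 0,"wz": 0,"gripper": 0},
    {"dx": -0.902,"dy": 0.442,"dz": 0,"wx": 0,"wy": 0,"wz": 0,"gripper": 0},
    {"dx": -0.902,"dy": 0.442,"dz": 0,"wx": 0,"wy": 0,"wz": 0,"gripper": 0},
    {"dx": -0.902,"dy": 0.442,"dz": 0,"wx": 0,"wy": 0,"wz": 0,"gripper": 0},
    {"dx": 0,"dy": 0,"dz": 0.9,"wx": 0,"wy": 0,"wz": 0,"gripper": 0},
    {"dx": 0,"dy": 0,"dz": 0.5,"wx": 0,"wy": 0,"wz": 0,"gripper": 0}
  ]
}}

```text
t: 28.2
position: [0.6322, -0.0682, 0.1739]
tool_rot: [-179.9, -0.0, 93.6]
ft_force: [-0.2, 0.4, -1.0]
finger_gap: 0.0244
gripper_force: 59.1
```

```bash
python3 - <<'E'
from h import *
p=cap("wrist"); save(p,"w9.png")
go(.6324,-.0679,.125,93.7); print(read_state()["finger_gap"])
for i,d in enumerate(masks_of("stop1_grip",p)[:6]):
    m=np.array(d["pixels"]); c=p["img"][m].mean(0); print(round(d["score"],2),np.round(d["location"]),m.sum(),c.round())
    if c.max()-c.min()<40 and d["score"]>.3:
        q,f=fitstop(p,m,at(p,d["location"],.034+.012)[:2],.034); print(np.round(q[:2],4),np.degrees(q[2]).round(1),round(f,3))
E
```

```text
pos [ 0.6317 -0.0679  0.1721] yaw 93.65 q1,q6 -8.0 -12.0 t 28.25 | wz -0.01 dx -0.001 dy 0.025 dz 1.569
0.024416917502157777
0.83 [319. 166.] 4311 [101.  98.  97.]
[ 0.6764 -0.0381] 184.0 0.035
```

View pics/w9.png

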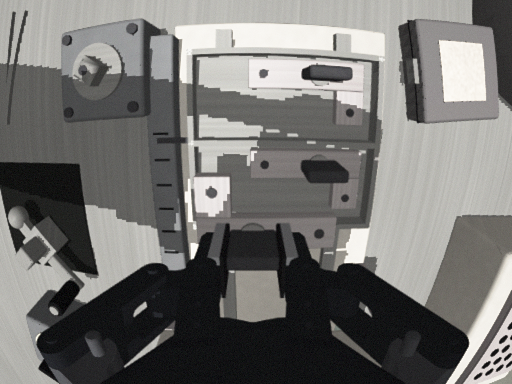

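>>> {"op": "step_arm", "data": {
  "motion": [
    {"dx": 0,"dy": 0,"dz": 0.7,"wx": 0,"wy": 0,"wz": 0,"gripper": 0},
    {"dx": 0,"dy": 0,"dz": 0.6,"wx": 0,"wy": 0,"wz": 0,"gripper": 0},
    {"dx": 0,"dy": 0,"dz": 0.3,"wx": 0,"wy": 0,"wz": 0,"gripper": 0},
    {"dx": 0,"dy": 0,"dz": 0,"wx": 0,"wy": 0,"wz": 0,"gripper": 0},
    {"dx": 0,"dy": 0,"dz": 0,"wx": 0,"wy": 0,"wz": 0,"gripper": 0.42},
    {"dx": 0,"dy": 0,"dz": 0,"wx": 0,"wy": 0,"wz": 0,"gripper": 0.42},
    {"dx": 0,"dy": 0,"dz": -0.6,"wx": 0,"wy": 0,"wz": 0,"gripper": 0.42},
    {"dx": 0,"dy": 0,"dz": -1,"wx": 0,"wy": 0,"wz": 0,"gripper": 0.42},
    {"dx": 0,"dy": 0,"dz": -1,"wx": 0,"wy": 0,"wz": 0,"gripper": 0.42},
    {"dx": 0,"dy": 0,"dz": -1,"wx": 0,"wy": 0,"wz": 0,"gripper": 0.42}
  ]
}}

```text
t: 29.55
position: [0.6325, -0.0681, 0.2377]
tool_rot: [179.9, 0.0, 93.7]
ft_force: [0.2, -0.4, -0.2]
finger_gap: 0.0361
gripper_force: 0.0
```

```bash
python3 - <<'E'
from h import *
p=cap("wrist"); save(p,"w10.png")
go(.6324,-.0679,.125,93.7)
for i,d in enumerate(masks_of("stop1_grip",p)[:6]):
    m=np.array(d["pixels"]); c=p["img"][m].mean(0); print(round(d["score"],2),np.round(d["location"]),m.sum(),c.round())
    if c.max()-c.min()<40 and d["score"]>.3:
        q,f=fitstop(p,m,at(p,d["location"],.034+.012)[:2],.034); print(np.round(q[:2],4),np.degrees(q[2]).round(1),round(f,3))
for n,p in [("w",p),("top",cap("top")),("scene",cap("scene"))]:
  for t,z in dict(crank_hub=.043,crank_handle=.051,shaft_end=.066,crank_mat=0,key_wing=.082).items():
    for d in pinpoint(t,p)[:2]: print(n,t,round(d["score"],2),np.round(d["location"],1),np.round(at(p,d["location"],z)[:2],4))
  if n!="w":
    for d in pinpoint("stop1_grip",p)[:6]: print(n,"stop",round(d["score"],2),np.round(at(p,d["location"],.06)[:2],4))
E
```

```text
pos [ 0.6333 -0.0682  0.2423] yaw 93.67 q1,q6 -8.0 -12.0 t 29.6 | wz -0.01 dx 0.013 dy -0.030 dz 3.911
0.69 [304. 149.] 2652 [113. 109. 108.]
[ 0.6765 -0.0383] 183.7 0.037
0.45 [249. 173.] 2670 [127. 123. 122.]
[ 0.6329 -0.0692] 3.6 0.034
0.24 [268. 118.] 13210 [140. 139. 135.]
w crank_hub 0.95 [ 61.7 226. ] [ 0.4174 -0.1412]
w crank_hub 0.48 [276.1 132.1] [ 0.6516 -0.0261]
w crank_handle 0.82 [ 91.6 260.3] [ 0.4573 -0.1761]
w shaft_end 0.86 [120.4  73.4] [0.515  0.0221]
w crank_mat 0.7 [ 68.9 197.6] [ 0.4038 -0.123 ]
top crank_handle 0.39 [283.4 146.8] [ 0.674  -0.0408]
top shaft_end 0.58 [261.8 205.1] [0.5228 0.0189]
top key_wing 0.58 [384.4 245.3] [ 0.4154 -0.284 ]
top stop 0.79 [0.3513 0.3627]
top stop 0.61 [0.538  0.4582]
top stop 0.47 [ 0.5079 -0.3895]
top stop 0.38 [ 0.6795 -0.0395]
top stop 0.19 [0.7843 0.0532]
scene crank_hub 0.85 [163.8 199.8] [ 0.4242 -0.1441]
scene crank_handle 0.96 [153.7 211. ] [ 0.4513 -0.1875]
scene shaft_end 0.41 [239.4 179.2] [0.5158 0.0302]
scene crank_mat 0.71 [168.4 204.6] [ 0.4021 -0.1246]
scene key_wing 0.65 [328.9 252.1] [ 0.8324 -0.0103]
scene key_wing 0.53 [258.1 228.3] [ 0.6874 -0.067 ]
scene stop 0.72 [0.5699 0.4145]
scene stop 0.65 [ 0.6801 -0.0456]
scene stop 0.44 [0.3711 0.3434]
scene stop 0.44 [0.5104 0.0368]
```

>>> {"op": "step_arm", "data": {
  "motion": [
    {"dx": 0,"dy": 0,"dz": 0,"wx": 0,"wy": 0,"wz": -1,"gripper": 0.6},
    {"dx": 0,"dy": 0,"dz": 0,"wx": 0,"wy": 0,"wz": -1,"gripper": 0.6},
    {"dx": 0,"dy": 0,"dz": 0,"wx": 0,"wy": 0,"wz": -1,"gripper": 0.6},
    {"dx": 0,"dy": 0,"dz": 0,"wx": 0,"wy": 0,"wz": -1,"gripper": 0.6},
    {"dx": 0,"dy": 0,"dz": 0,"wx": 0,"wy": 0,"wz": -1,"gripper": 0.6},
    {"dx": 0,"dy": 0,"dz": 0,"wx": 0,"wy": 0,"wz": -1,"gripper": 0.6},
    {"dx": 0,"dy": 0,"dz": 0,"wx": 0,"wy": 0,"wz": -1,"gripper": 0.6},
    {"dx": 0,"dy": 0,"dz": 0,"wx": 0,"wy": 0,"wz": -1,"gripper": 0.6},
    {"dx": 0,"dy": 0,"dz": 0,"wx": 0,"wy": 0,"wz": -1,"gripper": 0.6},
    {"dx": 0,"dy": 0,"dz": 0,"wx": 0,"wy": 0,"wz": -1,"gripper": 0.6},
    {"dx": 0,"dy": 0,"dz": 0,"wx": 0,"wy": 0,"wz": -1,"gripper": 0.6},
    {"dx": 0.61,"dy": -0.77,"dz": 0,"wx": 0,"wy": 0,"wz": -0.3,"gripper": 0.6}
  ]
}}

```text
t: 32.1
position: [0.6038, -0.0727, 0.2345]
tool_rot: [-180.0, -0.0, 139.0]
ft_force: [0.3, 0.4, -0.3]
finger_gap: 0.0515
gripper_force: 0.0
```

>>> {"op": "step_arm", "data": {
  "motion": [
    {"dx": 0.61,"dy": -0.77,"dz": 0,"wx": 0,"wy": 0,"wz": 0,"gripper": 0.6},
    {"dx": 0.61,"dy": -0.77,"dz": 0,"wx": 0,"wy": 0,"wz": 0,"gripper": 0.6},
    {"dx": 0.61,"dy": -0.77,"dz": 0,"wx": 0,"wy": 0,"wz": 0,"gripper": 0.6}
  ]
}}

```text
t: 32.48
position: [0.5155, -0.089, 0.2349]
tool_rot: [180.0, 0.0, 138.9]
ft_force: [0.7, -0.5, 0.6]
finger_gap: 0.051
gripper_force: 0.0
```

```bash
python3 - <<'E'
from h import *
p=cap("wrist"); save(p,"w11.png")
go(.42,-.145,.2,139)
for t,z in dict(crank_hub=.043,crank_handle=.051,shaft_end=.066,crank_mat=0,key_wing=.082).items():
    for d in pinpoint(t,p)[:2]: print(t,round(d["score"],2),np.round(d["location"],1),np.round(at(p,d["location"],z)[:2],4))
def view(x,y,z,h,s):
    # rectified top-down view of plane z around x,y: rows down = -x, cols right = -y
    n=int(2*h/s); mp=np.zeros((n,n,2),np.float32)
    for i in range(n):
        for j in range(n): mp[i,j]=proj(p,[x+h-i*s,y+h-j*s,z])
    return cv2.remap(p["img"],mp[...,0],mp[...,1],cv2.INTER_CUBIC)[:,:,::-1]
a=view(.516,.023,.066,.03,.00015); b=view(.42,-.145,.057,.03,.00015)
cv2.imwrite("pics/rect.png",np.hstack([a,b])); print(a.shape)
E
```

```text
pos [ 0.5133 -0.0894  0.235 ] yaw 138.86 q1,q6 -13.0 -62.0 t 32.525 | wz -0.03 dx 1.132 dy -3.439 dz 1.167
crank_hub 0.9 [139.2 135.1] [ 0.4163 -0.1417]
crank_handle 0.69 [135.6 189.9] [ 0.4509 -0.1797]
crank_handle 0.24 [143.2 134.1] [ 0.4196 -0.135 ]
shaft_end 0.86 [351.8  98.3] [0.5137 0.0211]
crank_mat 0.76 [160.8 111.1] [ 0.4081 -0.1225]
crank_mat 0.67 [136.4 192.7] [ 0.4523 -0.2098]
key_wing 0.7 [373.1 210.6] [ 0.5983 -0.0231]
key_wing 0.65 [ 51.8 238.5] [ 0.4219 -0.2776]
(400, 400, 3)
```

View pics/rect.png

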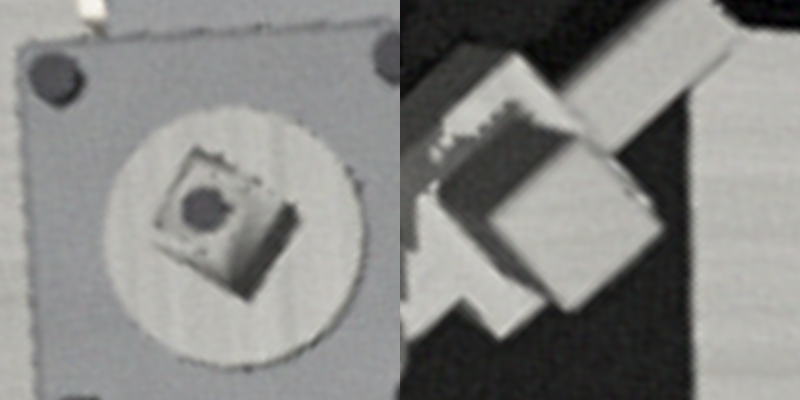

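>>> {"op": "step_arm", "data": {
  "motion": [
    {"dx": 0,"dy": 0,"dz": 0,"wx": 0,"wy": 0,"wz": 0.9,"gripper": 0.6},
    {"dx": 0,"dy": 0,"dz": 0,"wx": 0,"wy": 0,"wz": 0.9,"gripper": 0.6},
    {"dx": 0.216,"dy": -0.89,"dz": 0.3,"wx": 0,"wy": 0,"wz": 0,"gripper": 0.6},
    {"dx": 0.216,"dy": -0.89,"dz": 0.5,"wx": 0,"wy": 0,"wz": 0,"gripper": 0.6},
    {"dx": 0.216,"dy": -0.89,"dz": 0.7,"wx": 0,"wy": 0,"wz": 0,"gripper": 0.6},
    {"dx": 0.216,"dy": -0.89,"dz": 0.7,"wx": 0,"wy": 0,"wz": 0,"gripper": 0.6},
    {"dx": 0,"dy": 0,"dz": 0,"wx": 0,"wy": 0,"wz": 0,"gripper": 0.6}
  ]
}}

```text
t: 33.65
position: [0.4186, -0.1409, 0.1675]
tool_rot: [-179.9, -0.1, 131.6]
ft_force: [0.0, -0.3, 0.2]
finger_gap: 0.0512
gripper_force: 0.0
```

```bash
python3 - <<'E'
from h import *
p=cap("wrist"); save(p,"w12.png")
go(.4163,-.1411,.105,131.7)
for t,z in dict(crank_hub=.043,crank_handle=.051,shaft_end=.066,crank_mat=0,key_wing=.082).items():
    for d in pinpoint(t,p)[:2]: print(t,round(d["score"],2),np.round(d["location"],1),np.round(at(p,d["location"],z)[:2],4))
# boss top square: bright blob near projected centre
g=cv2.cvtColor(p["img"],cv2.COLOR_RGB2GRAY); u=proj(p,[.4163,-.1411,.057]); print(u, np.linalg.norm(proj(p,[.4263,-.1411,.057])-u))
u=u.astype(int); np.set_printoptions(linewidth=250); print(g[u[1]-30:u[1]+31:3,u[0]-36:u[0]+37:3])
E
```

```text
pos [ 0.4196 -0.1408  0.1687] yaw 131.63 q1,q6 -22.0 -63.0 t 33.7 | wz -0.02 dx 0.064 dy -0.089 dz 2.123
crank_hub 0.68 [250.8 203.3] [ 0.4177 -0.1414]
crank_handle 0.95 [248.9 273.9] [ 0.4526 -0.1829]
crank_handle 0.46 [500.5 287.5] [ 0.6892 -0.0369]
shaft_end 0.8 [492.2 138.4] [0.514  0.0203]
crank_mat 0.66 [256.1 158.6] [ 0.4059 -0.122 ]
key_wing 0.96 [140.6 341.7] [ 0.4221 -0.2788]
key_wing 0.66 [489.7 256.9] [ 0.5853 -0.0398]
[249.40743572 209.45345898] 14.581770553424453
[[ 49  51  49  47  82 246 243 244 244 245 243 245 138 141 144 145 145 143 146 143  35  31  34  32  27]
 [ 51  51  47  54  64 246 244 244 245 246 246 145 148 145 145 144 149 143 145 145  36  25  26  28  28]
 [ 56  48  48  54  47 243 241 242 111 114 100 102 106  98 101 105 105 140 140 141  31  32  36  32  26]
 [ 24  49  31  29  44 242 239 242 112 113 105 105 105 103  98 105  98 137 133 142  28  22  30  26  31]
 [ 29  25  26  29  24 245 233 145 114 105 109 106 108 105 100 108 103 136 145 143  30  26  27  27  29]
 [ 29  30  26  26  31 140 144 120 104 109 103 103 105 109 106 110 105 140 143 145  30  27  29  24  31]

[... 845 characters left out ...]
  29  30  50 133 133 130 132 134 133 131 132 135  40  26  29  34  28  30  25  25]
 [147 144 144  94  24  25  26  31  30  51 142 136 134 135 136 103  26  29  28  27  26  28  22  30  31]
 [146 141 141 146 129  32  26  27  33  41 140 140 135 134 133 105  27  31  33  30  23  28  30  28  23]
 [141 138 138 143 148 143  58  24  27  42 137 140 138 136 132 101  30  25  26  31  32  32  25  26  43]
 [143 142 140 149 142 145 145  99  28  41 142 139 136 134 137 104  24  28  33  34  30  24  33  44 139]
 [139 143 146 143 143 144 144 141 131  39 140 139 140 137 137 106  28  26  26  30  29  26  41 140 143]
 [143 143 145 148 145 146 138 141 146 133 136 133 137 137 135 103  26  33  27  30  27  35 134 141 136]]
```

>>> {"op": "step_arm", "data": {
  "motion": [
    {"dx": 0.06,"dy": -0.09,"dz": 0.7,"wx": 0,"wy": 0,"wz": 0,"gripper": 0.6},
    {"dx": 0,"dy": 0,"dz": 0.7,"wx": 0,"wy": 0,"wz": 0,"gripper": 0.6},
    {"dx": 0,"dy": 0,"dz": 0.65,"wx": 0,"wy": 0,"wz": 0,"gripper": 0.6},
    {"dx": 0,"dy": 0,"dz": 0,"wx": 0,"wy": 0,"wz": 0,"gripper": 0.6},
    {"dx": 0,"dy": 0,"dz": 0,"wx": 0,"wy": 0,"wz": 0,"gripper": 0},
    {"dx": 0,"dy": 0,"dz": 0,"wx": 0,"wy": 0,"wz": 0,"gripper": 0},
    {"dx": 0,"dy": 0,"dz": 0,"wx": 0,"wy": 0,"wz": 0,"gripper": 0},
    {"dx": 0,"dy": 0,"dz": 0,"wx": 0,"wy": 0,"wz": 0,"gripper": 0},
    {"dx": 0,"dy": 0,"dz": 0,"wx": 0,"wy": 0,"wz": 0,"gripper": 0}
  ]
}}

```text
t: 35.08
position: [0.4167, -0.1412, 0.1085]
tool_rot: [180.0, 0.1, 131.7]
ft_force: [-1.4, 0.4, 7.4]
finger_gap: 0.0187
gripper_force: 58.9
```

>>> {"op": "step_arm", "data": {
  "motion": [
    {"dx": 0,"dy": 0,"dz": -0.7,"wx": 0,"wy": 0,"wz": 0,"gripper": 0},
    {"dx": 0,"dy": 0,"dz": -1,"wx": 0,"wy": 0,"wz": -0.87,"gripper": 0},
    {"dx": 0,"dy": 0,"dz": -1,"wx": 0,"wy": 0,"wz": -0.87,"gripper": 0},
    {"dx": 0,"dy": 0,"dz": -1,"wx": 0,"wy": 0,"wz": -0.87,"gripper": 0},
    {"dx": 0,"dy": 0,"dz": 0,"wx": 0,"wy": 0,"wz": -0.87,"gripper": 0},
    {"dx": 0,"dy": 0,"dz": 0,"wx": 0,"wy": 0,"wz": -0.85,"gripper": 0},
    {"dx": 0,"dy": 0.9,"dz": 0,"wx": 0,"wy": 0,"wz": 0,"gripper": 0},
    {"dx": 0,"dy": 0.9,"dz": 0,"wx": 0,"wy": 0,"wz": 0,"gripper": 0},
    {"dx": 0,"dy": 0.9,"dz": 0,"wx": 0,"wy": 0,"wz": 0,"gripper": 0},
    {"dx": 0,"dy": 0.9,"dz": 0,"wx": 0,"wy": 0,"wz": 0,"gripper": 0},
    {"dx": 0,"dy": 0.9,"dz": 0,"wx": 0,"wy": 0,"wz": 0,"gripper": 0},
    {"dx": 0,"dy": 0.9,"dz": 0,"wx": 0,"wy": 0,"wz": 0,"gripper": 0}
  ]
}}

```text
t: 36.58
position: [0.4999, -0.0013, 0.2184]
tool_rot: [-180.0, -0.0, 149.0]
ft_force: [-0.2, -1.0, -4.9]
finger_gap: 0.0189
gripper_force: 60.0
```

>>> {"op": "step_arm", "data": {
  "motion": [
    {"dx": 0,"dy": 0.9,"dz": 0.5,"wx": 0,"wy": 0,"wz": 0,"gripper": 0},
    {"dx": 0,"dy": 0,"dz": 0.4,"wx": 0,"wy": 0,"wz": 0,"gripper": 0},
    {"dx": 0,"dy": 0,"dz": 0,"wx": 0,"wy": 0,"wz": 0,"gripper": 0}
  ]
}}

```text
t: 36.95
position: [0.513, 0.0208, 0.1904]
tool_rot: [-179.9, -0.1, 149.0]
ft_force: [0.2, 0.2, -4.7]
finger_gap: 0.0187
gripper_force: 60.2
```

```bash
python3 - <<'E'
from h import *
go(.5147,.0222,.1535,149); print(read_state()["finger_gap"])
p=cap("wrist")
for t,z in dict(crank_hub=.118,shaft_end=.066).items():
    for d in pinpoint(t,p)[:2]: print(t,round(d["score"],2),np.round(d["location"],1),np.round(at(p,d["location"],z)[:2],4))
E
```

```text
pos [0.513  0.0208 0.1904] yaw 149.01 q1,q6 -1.0 -60.0 t 36.95 | wz 0.00 dx -0.024 dy 0.069 dz 1.229
0.01865717400918208
crank_hub 0.62 [253.3 245.4] [0.5169 0.0192]
shaft_end 0.36 [481.3 251.9] [0.675  0.1835]
```

>>> {"op": "step_arm", "data": {
  "motion": [
    {"dx": -0.02,"dy": 0.05,"dz": 0.4,"wx": 0,"wy": 0,"wz": 0,"gripper": 0},
    {"dx": 0,"dy": 0,"dz": 0.25,"wx": 0,"wy": 0,"wz": 0,"gripper": 0},
    {"dx": 0,"dy": 0,"dz": 0.15,"wx": 0,"wy": 0,"wz": 0,"gripper": 0},
    {"dx": 0,"dy": 0,"dz": 0,"wx": 0,"wy": 0,"wz": 0,"gripper": 0}
  ]
}}

```text
t: 37.6
position: [0.5147, 0.0219, 0.1669]
tool_rot: [-180.0, -0.0, 149.0]
ft_force: [1.0, 0.8, -4.0]
finger_gap: 0.0185
gripper_force: 60.2
```

>>> {"op": "step_arm", "data": {
  "motion": [
    {"dx": 0,"dy": 0,"dz": 0.1,"wx": 0,"wy": 0,"wz": 0,"gripper": 0},
    {"dx": 0,"dy": 0,"dz": 0.1,"wx": 0,"wy": 0,"wz": 0,"gripper": 0},
    {"dx": 0,"dy": 0,"dz": 0,"wx": 0,"wy": 0,"wz": 0,"gripper": 0}
  ]
}}

```text
t: 37.98
position: [0.5148, 0.0219, 0.1612]
tool_rot: [-180.0, -0.0, 149.0]
ft_force: [-0.1, 0.2, -4.8]
finger_gap: 0.0188
gripper_force: 60.2
```

>>> {"op": "step_arm", "data": {
  "motion": [
    {"dx": 0,"dy": 0,"dz": 0.1,"wx": 0,"wy": 0,"wz": 0,"gripper": 0},
    {"dx": 0,"dy": 0,"dz": 0.1,"wx": 0,"wy": 0,"wz": 0,"gripper": 0},
    {"dx": 0,"dy": 0,"dz": 0.05,"wx": 0,"wy": 0,"wz": 0,"gripper": 0},
    {"dx": 0,"dy": 0,"dz": 0,"wx": 0,"wy": 0,"wz": 0,"gripper": 0}
  ]
}}

```text
t: 38.48
position: [0.5149, 0.0219, 0.1538]
tool_rot: [-180.0, -0.0, 149.0]
ft_force: [0.5, 0.1, -3.7]
finger_gap: 0.0188
gripper_force: 60.2
```

>>> {"op": "step_arm", "data": {
  "motion": [
    {"dx": 0,"dy": 0,"dz": 0,"wx": 0,"wy": 0,"wz": 0,"gripper": 0.6},
    {"dx": 0,"dy": 0,"dz": 0,"wx": 0,"wy": 0,"wz": 0,"gripper": 0.6},
    {"dx": 0,"dy": 0,"dz": -0.8,"wx": 0,"wy": 0,"wz": 0,"gripper": 0.6},
    {"dx": 0,"dy": 0,"dz": -1,"wx": 0,"wy": 0,"wz": 0,"gripper": 0.6},
    {"dx": 0,"dy": 0,"dz": -0.7,"wx": 0,"wy": 0,"wz": 0,"gripper": 0.6},
    {"dx": -0.9,"dy": 0,"dz": 0,"wx": 0,"wy": 0,"wz": 0,"gripper": 0.6},
    {"dx": -0.93,"dy": 0,"dz": 0,"wx": 0,"wy": 0,"wz": 0,"gripper": 0.6},
    {"dx": 0,"dy": 0,"dz": 0,"wx": 0,"wy": 0,"wz": 0,"gripper": 0.6}
  ]
}}

```text
t: 39.48
position: [0.5628, -0.007, 0.2286]
tool_rot: [-180.0, -0.0, 148.9]
ft_force: [-0.7, 0.6, -0.9]
finger_gap: 0.0512
gripper_force: 0.0
```

```bash
python3 - <<'E'
from h import *
go(.562,-.0064,.158,149)
for n in ["wrist","scene"]:
  p=cap(n)
  for t,z in dict(crank_hub=.088,crank_handle=.096).items():
    for d in pinpoint(t,p)[:2]: print(t,round(d["score"],2),np.round(d["location"],1),np.round(at(p,d["location"],z)[:2],4))
E
```

```text
pos [ 0.5628 -0.007   0.2286] yaw 148.94 q1,q6 -3.0 -62.0 t 39.475 | wz -0.02 dx 0.033 dy 0.005 dz 2.354
crank_hub 0.61 [253.  122.1] [0.516  0.0218]
crank_handle 0.61 [252.2 196.2] [ 0.5608 -0.0058]
crank_hub 0.77 [235.9 174.6] [0.5171 0.0183]
crank_handle 0.72 [241.1 184. ] [ 0.5622 -0.0039]
crank_handle 0.3 [282.6 213.8] [ 0.7026 -0.0075]
```

>>> {"op": "step_arm", "data": {
  "motion": [
    {"dx": 0.02,"dy": 0,"dz": 0.8,"wx": 0,"wy": 0,"wz": 0,"gripper": 0.6},
    {"dx": 0,"dy": 0,"dz": 0.8,"wx": 0,"wy": 0,"wz": 0,"gripper": 0.6},
    {"dx": 0,"dy": 0,"dz": 0.65,"wx": 0,"wy": 0,"wz": 0,"gripper": 0.6},
    {"dx": 0,"dy": 0,"dz": 0,"wx": 0,"wy": 0,"wz": 0,"gripper": 0},
    {"dx": 0,"dy": 0,"dz": 0,"wx": 0,"wy": 0,"wz": 0,"gripper": 0},
    {"dx": 0,"dy": 0,"dz": 0,"wx": 0,"wy": 0,"wz": 0,"gripper": 0},
    {"dx": 0,"dy": 0,"dz": 0,"wx": 0,"wy": 0,"wz": 0,"gripper": 0},
    {"dx": 0,"dy": 0,"dz": 0,"wx": 0,"wy": 0,"wz": 0,"gripper": 0}
  ]
}}

```text
t: 40.78
position: [0.5618, -0.0061, 0.1622]
tool_rot: [180.0, 0.1, 149.0]
ft_force: [1.5, -0.9, 3.9]
finger_gap: 0.0165
gripper_force: 58.7
```

>>> {"op": "step_arm", "data": {
  "motion": [
    {"dx": 0.062,"dy": -0.474,"dz": 0,"wx": 0,"wy": 0,"wz": 0,"gripper": 0},
    {"dx": 0.183,"dy": -0.442,"dz": 0,"wx": 0,"wy": 0,"wz": 0,"gripper": 0},
    {"dx": 0.291,"dy": -0.38,"dz": 0,"wx": 0,"wy": 0,"wz": 0,"gripper": 0},
    {"dx": 0.38,"dy": -0.291,"dz": 0,"wx": 0,"wy": 0,"wz": 0,"gripper": 0},
    {"dx": 0,"dy": 0,"dz": 0,"wx": 0,"wy": 0,"wz": 0,"gripper": 0}
  ]
}}

```text
t: 41.4
position: [0.5123, -0.0331, 0.1618]
tool_rot: [180.0, 0.0, 149.0]
ft_force: [-1.2, 1.2, 4.7]
finger_gap: 0.0166
gripper_force: 59.3
```

```bash
python3 - <<'E'
from h import *
s=read_state(); d=s["position"][:2]-[.5149,.0219]; print(np.hypot(*d),np.degrees(np.arctan2(d[1],d[0])),s["ft_force"],s["position"][2])
p=cap("scene")
for t,z in dict(tray=.034,crank_hub=.088,crank_handle=.096,stop1_grip=.06).items():
    for d in pinpoint(t,p)[:2]: print(t,round(d["score"],2),np.round(d["location"],1),np.round(at(p,d["location"],z)[:2],4))
E
```

```text
0.05502398897553039 -92.72495830061598 [-1.18425759  1.24975935  4.661814  ] 0.16178439311214912
tray 0.73 [257.2 227.3] [ 0.6501 -0.0343]
crank_hub 0.55 [ 80.2 292.4] [ 0.586  -0.4093]
crank_handle 0.71 [218.3 181. ] [ 0.5149 -0.0363]
crank_handle 0.24 [111.1 215.9] [ 0.4485 -0.282 ]
stop1_grip 0.68 [257.8 227.5] [ 0.6698 -0.0511]
stop1_grip 0.56 [276.9 117.7] [0.3465 0.3466]
```

>>> {"op": "step_arm", "data": {
  "motion": [
    {"dx": 0.442,"dy": -0.183,"dz": 0,"wx": 0,"wy": 0,"wz": 0,"gripper": 0},
    {"dx": 0.474,"dy": -0.062,"dz": 0,"wx": 0,"wy": 0,"wz": 0,"gripper": 0},
    {"dx": 0.474,"dy": 0.062,"dz": 0,"wx": 0,"wy": 0,"wz": 0,"gripper": 0},
    {"dx": 0.442,"dy": 0.183,"dz": 0,"wx": 0,"wy": 0,"wz": 0,"gripper": 0},
    {"dx": 0.38,"dy": 0.291,"dz": 0,"wx": 0,"wy": 0,"wz": 0,"gripper": 0},
    {"dx": 0.291,"dy": 0.38,"dz": 0,"wx": 0,"wy": 0,"wz": 0,"gripper": 0},
    {"dx": 0.183,"dy": 0.442,"dz": 0,"wx": 0,"wy": 0,"wz": 0,"gripper": 0},
    {"dx": 0.062,"dy": 0.474,"dz": 0,"wx": 0,"wy": 0,"wz": 0,"gripper": 0},
    {"dx": -0.062,"dy": 0.474,"dz": 0,"wx": 0,"wy": 0,"wz": 0,"gripper": 0},
    {"dx": -0.183,"dy": 0.442,"dz": 0,"wx": 0,"wy": 0,"wz": 0,"gripper": 0},
    {"dx": -0.291,"dy": 0.38,"dz": 0,"wx": 0,"wy": 0,"wz": 0,"gripper": 0},
    {"dx": -0.38,"dy": 0.291,"dz": 0,"wx": 0,"wy": 0,"wz": 0,"gripper": 0}
  ]
}}

```text
t: 43.15
position: [0.5151, 0.0778, 0.1619]
tool_rot: [180.0, -0.1, 149.0]
ft_force: [-4.5, 2.1, 8.4]
finger_gap: 0.0159
gripper_force: 59.8
```

>>> {"op": "step_arm", "data": {
  "motion": [
    {"dx": -0.442,"dy": 0.183,"dz": 0,"wx": 0,"wy": 0,"wz": 0,"gripper": 0},
    {"dx": -0.474,"dy": 0.062,"dz": 0,"wx": 0,"wy": 0,"wz": 0,"gripper": 0},
    {"dx": -0.474,"dy": -0.062,"dz": 0,"wx": 0,"wy": 0,"wz": 0,"gripper": 0},
    {"dx": -0.442,"dy": -0.183,"dz": 0,"wx": 0,"wy": 0,"wz": 0,"gripper": 0},
    {"dx": -0.38,"dy": -0.291,"dz": 0,"wx": 0,"wy": 0,"wz": 0,"gripper": 0},
    {"dx": -0.291,"dy": -0.38,"dz": 0,"wx": 0,"wy": 0,"wz": 0,"gripper": 0},
    {"dx": -0.183,"dy": -0.442,"dz": 0,"wx": 0,"wy": 0,"wz": 0,"gripper": 0},
    {"dx": -0.062,"dy": -0.474,"dz": 0,"wx": 0,"wy": 0,"wz": 0,"gripper": 0},
    {"dx": 0.062,"dy": -0.474,"dz": 0,"wx": 0,"wy": 0,"wz": 0,"gripper": 0},
    {"dx": 0.183,"dy": -0.442,"dz": 0,"wx": 0,"wy": 0,"wz": 0,"gripper": 0},
    {"dx": 0.291,"dy": -0.38,"dz": 0,"wx": 0,"wy": 0,"wz": 0,"gripper": 0},
    {"dx": 0.38,"dy": -0.291,"dz": 0,"wx": 0,"wy": 0,"wz": 0,"gripper": 0}
  ]
}}

```text
t: 44.65
position: [0.5129, -0.033, 0.1618]
tool_rot: [180.0, 0.1, 149.0]
ft_force: [4.0, 5.4, 4.3]
finger_gap: 0.0164
gripper_force: 59.3
```

```bash
python3 - <<'E'
from h import *
s=read_state(); d=s["position"][:2]-[.5149,.0219]; print(np.hypot(*d),np.degrees(np.arctan2(d[1],d[0])),s["ft_force"],s["position"][2],s["finger_gap"])
p=cap("scene")
for t,z in dict(tray=.034,crank_hub=.088,crank_handle=.096,stop1_grip=.06).items():
    for d in pinpoint(t,p)[:2]: print(t,round(d["score"],2),np.round(d["location"],1),np.round(at(p,d["location"],z)[:2],4))
E
```

```text
0.05495657289602555 -92.04721119210457 [4.04082419 5.36789807 4.28513377] 0.16182978013323177 0.01638534913116101
crank_hub 0.56 [234.  175.7] [0.5172 0.0118]
crank_handle 0.76 [216.9 176.2] [ 0.4975 -0.0267]
stop1_grip 0.74 [265.6 227.1] [ 0.681  -0.0377]
stop1_grip 0.7 [280.6 121.1] [0.3712 0.3386]
```

>>> {"op": "step_arm", "data": {
  "motion": [
    {"dx": 0.442,"dy": -0.183,"dz": 0,"wx": 0,"wy": 0,"wz": 0,"gripper": 0},
    {"dx": 0.474,"dy": -0.062,"dz": 0,"wx": 0,"wy": 0,"wz": 0,"gripper": 0},
    {"dx": 0.474,"dy": 0.062,"dz": 0,"wx": 0,"wy": 0,"wz": 0,"gripper": 0},
    {"dx": 0.442,"dy": 0.183,"dz": 0,"wx": 0,"wy": 0,"wz": 0,"gripper": 0},
    {"dx": 0.38,"dy": 0.291,"dz": 0,"wx": 0,"wy": 0,"wz": 0,"gripper": 0},
    {"dx": 0.291,"dy": 0.38,"dz": 0,"wx": 0,"wy": 0,"wz": 0,"gripper": 0},
    {"dx": 0.183,"dy": 0.442,"dz": 0,"wx": 0,"wy": 0,"wz": 0,"gripper": 0},
    {"dx": 0.062,"dy": 0.474,"dz": 0,"wx": 0,"wy": 0,"wz": 0,"gripper": 0},
    {"dx": -0.062,"dy": 0.474,"dz": 0,"wx": 0,"wy": 0,"wz": 0,"gripper": 0},
    {"dx": -0.183,"dy": 0.442,"dz": 0,"wx": 0,"wy": 0,"wz": 0,"gripper": 0},
    {"dx": -0.291,"dy": 0.38,"dz": 0,"wx": 0,"wy": 0,"wz": 0,"gripper": 0},
    {"dx": -0.38,"dy": 0.291,"dz": 0,"wx": 0,"wy": 0,"wz": 0,"gripper": 0}
  ]
}}

```text
t: 46.4
position: [0.5151, 0.0778, 0.1619]
tool_rot: [180.0, -0.1, 149.0]
ft_force: [-4.4, 2.6, 8.6]
finger_gap: 0.016
gripper_force: 59.8
```

>>> {"op": "step_arm", "data": {
  "motion": [
    {"dx": -0.442,"dy": 0.183,"dz": 0,"wx": 0,"wy": 0,"wz": 0,"gripper": 0},
    {"dx": -0.474,"dy": 0.062,"dz": 0,"wx": 0,"wy": 0,"wz": 0,"gripper": 0},
    {"dx": -0.474,"dy": -0.062,"dz": 0,"wx": 0,"wy": 0,"wz": 0,"gripper": 0},
    {"dx": -0.442,"dy": -0.183,"dz": 0,"wx": 0,"wy": 0,"wz": 0,"gripper": 0},
    {"dx": -0.38,"dy": -0.291,"dz": 0,"wx": 0,"wy": 0,"wz": 0,"gripper": 0},
    {"dx": -0.291,"dy": -0.38,"dz": 0,"wx": 0,"wy": 0,"wz": 0,"gripper": 0},
    {"dx": -0.183,"dy": -0.442,"dz": 0,"wx": 0,"wy": 0,"wz": 0,"gripper": 0},
    {"dx": -0.062,"dy": -0.474,"dz": 0,"wx": 0,"wy": 0,"wz": 0,"gripper": 0},
    {"dx": 0.062,"dy": -0.474,"dz": 0,"wx": 0,"wy": 0,"wz": 0,"gripper": 0},
    {"dx": 0.183,"dy": -0.442,"dz": 0,"wx": 0,"wy": 0,"wz": 0,"gripper": 0},
    {"dx": 0.291,"dy": -0.38,"dz": 0,"wx": 0,"wy": 0,"wz": 0,"gripper": 0},
    {"dx": 0.38,"dy": -0.291,"dz": 0,"wx": 0,"wy": 0,"wz": 0,"gripper": 0}
  ]
}}

```text
t: 47.9
position: [0.513, -0.033, 0.1619]
tool_rot: [180.0, 0.1, 149.0]
ft_force: [3.9, 5.6, 5.1]
finger_gap: 0.016
gripper_force: 59.3
```

```bash
python3 - <<'E'
from h import *
s=read_state(); d=s["position"][:2]-[.5149,.0219]; print(np.hypot(*d),np.degrees(np.arctan2(d[1],d[0])),s["ft_force"],s["position"][2],s["finger_gap"])
for n in ["wrist","scene"]:
  p=cap(n)
  for t,z in dict(tray=.034,crank_hub=.088,crank_handle=.096,stop1_grip=.06).items():
    for d in pinpoint(t,p)[:2]: print(t,round(d["score"],2),np.round(d["location"],1),np.round(at(p,d["location"],z)[:2],4))
E
```

```text
0.05496364289271925 -91.9815815375986 [3.89739259 5.58372458 5.11826183] 0.1618523522040257 0.015995001428142683
crank_hub 0.93 [343.2 192. ] [0.5157 0.0216]
crank_handle 0.77 [252.3 242.2] [ 0.512  -0.0322]
tray 0.17 [ 79.9 291.1] [ 0.5345 -0.4063]
crank_hub 0.94 [237.8 176.8] [0.5273 0.0157]
crank_handle 0.75 [218.7 178. ] [ 0.5063 -0.0281]
stop1_grip 0.56 [279.8 122.5] [0.3758 0.3299]
stop1_grip 0.55 [343.8 137.5] [0.5765 0.4027]
```

>>> {"op": "step_arm", "data": {
  "motion": [
    {"dx": 0.442,"dy": -0.183,"dz": 0,"wx": 0,"wy": 0,"wz": 0,"gripper": 0},
    {"dx": 0.474,"dy": -0.062,"dz": 0,"wx": 0,"wy": 0,"wz": 0,"gripper": 0},
    {"dx": 0.474,"dy": 0.062,"dz": 0,"wx": 0,"wy": 0,"wz": 0,"gripper": 0},
    {"dx": 0.442,"dy": 0.183,"dz": 0,"wx": 0,"wy": 0,"wz": 0,"gripper": 0},
    {"dx": 0.38,"dy": 0.291,"dz": 0,"wx": 0,"wy": 0,"wz": 0,"gripper": 0},
    {"dx": 0.291,"dy": 0.38,"dz": 0,"wx": 0,"wy": 0,"wz": 0,"gripper": 0},
    {"dx": 0.183,"dy": 0.442,"dz": 0,"wx": 0,"wy": 0,"wz": 0,"gripper": 0},
    {"dx": 0.062,"dy": 0.474,"dz": 0,"wx": 0,"wy": 0,"wz": 0,"gripper": 0},
    {"dx": -0.062,"dy": 0.474,"dz": 0,"wx": 0,"wy": 0,"wz": 0,"gripper": 0},
    {"dx": -0.183,"dy": 0.442,"dz": 0,"wx": 0,"wy": 0,"wz": 0,"gripper": 0},
    {"dx": -0.291,"dy": 0.38,"dz": 0,"wx": 0,"wy": 0,"wz": 0,"gripper": 0},
    {"dx": -0.38,"dy": 0.291,"dz": 0,"wx": 0,"wy": 0,"wz": 0,"gripper": 0}
  ]
}}

```text
t: 49.9
position: [0.5151, 0.0778, 0.1619]
tool_rot: [180.0, -0.1, 149.0]
ft_force: [-4.3, 1.1, 8.5]
finger_gap: 0.0157
gripper_force: 59.9
```

>>> {"op": "step_arm", "data": {
  "motion": [
    {"dx": -0.442,"dy": 0.183,"dz": 0,"wx": 0,"wy": 0,"wz": 0,"gripper": 0},
    {"dx": -0.474,"dy": 0.062,"dz": 0,"wx": 0,"wy": 0,"wz": 0,"gripper": 0},
    {"dx": -0.474,"dy": -0.062,"dz": 0,"wx": 0,"wy": 0,"wz": 0,"gripper": 0},
    {"dx": -0.442,"dy": -0.183,"dz": 0,"wx": 0,"wy": 0,"wz": 0,"gripper": 0},
    {"dx": -0.38,"dy": -0.291,"dz": 0,"wx": 0,"wy": 0,"wz": 0,"gripper": 0},
    {"dx": -0.291,"dy": -0.38,"dz": 0,"wx": 0,"wy": 0,"wz": 0,"gripper": 0},
    {"dx": -0.183,"dy": -0.442,"dz": 0,"wx": 0,"wy": 0,"wz": 0,"gripper": 0},
    {"dx": -0.062,"dy": -0.474,"dz": 0,"wx": 0,"wy": 0,"wz": 0,"gripper": 0},
    {"dx": 0.062,"dy": -0.474,"dz": 0,"wx": 0,"wy": 0,"wz": 0,"gripper": 0},
    {"dx": 0.183,"dy": -0.442,"dz": 0,"wx": 0,"wy": 0,"wz": 0,"gripper": 0},
    {"dx": 0.291,"dy": -0.38,"dz": 0,"wx": 0,"wy": 0,"wz": 0,"gripper": 0},
    {"dx": 0.38,"dy": -0.291,"dz": 0,"wx": 0,"wy": 0,"wz": 0,"gripper": 0}
  ]
}}

```text
t: 51.4
position: [0.513, -0.033, 0.1618]
tool_rot: [180.0, 0.1, 149.0]
ft_force: [4.7, 4.8, 4.3]
finger_gap: 0.0164
gripper_force: 59.4
```

>>> {"op": "step_arm", "data": {
  "motion": [
    {"dx": 0.442,"dy": -0.183,"dz": 0,"wx": 0,"wy": 0,"wz": 0,"gripper": 0},
    {"dx": 0.474,"dy": -0.062,"dz": 0,"wx": 0,"wy": 0,"wz": 0,"gripper": 0},
    {"dx": 0.474,"dy": 0.062,"dz": 0,"wx": 0,"wy": 0,"wz": 0,"gripper": 0},
    {"dx": 0.442,"dy": 0.183,"dz": 0,"wx": 0,"wy": 0,"wz": 0,"gripper": 0},
    {"dx": 0.38,"dy": 0.291,"dz": 0,"wx": 0,"wy": 0,"wz": 0,"gripper": 0},
    {"dx": 0.291,"dy": 0.38,"dz": 0,"wx": 0,"wy": 0,"wz": 0,"gripper": 0},
    {"dx": 0.183,"dy": 0.442,"dz": 0,"wx": 0,"wy": 0,"wz": 0,"gripper": 0},
    {"dx": 0.062,"dy": 0.474,"dz": 0,"wx": 0,"wy": 0,"wz": 0,"gripper": 0},
    {"dx": -0.062,"dy": 0.474,"dz": 0,"wx": 0,"wy": 0,"wz": 0,"gripper": 0},
    {"dx": -0.183,"dy": 0.442,"dz": 0,"wx": 0,"wy": 0,"wz": 0,"gripper": 0},
    {"dx": -0.291,"dy": 0.38,"dz": 0,"wx": 0,"wy": 0,"wz": 0,"gripper": 0},
    {"dx": -0.38,"dy": 0.291,"dz": 0,"wx": 0,"wy": 0,"wz": 0,"gripper": 0}
  ]
}}

```text
t: 52.9
position: [0.5151, 0.0778, 0.1619]
tool_rot: [180.0, -0.1, 149.0]
ft_force: [-3.4, 1.2, 8.8]
finger_gap: 0.0159
gripper_force: 59.9
```

>>> {"op": "step_arm", "data": {
  "motion": [
    {"dx": -0.442,"dy": 0.183,"dz": 0,"wx": 0,"wy": 0,"wz": 0,"gripper": 0},
    {"dx": -0.474,"dy": 0.062,"dz": 0,"wx": 0,"wy": 0,"wz": 0,"gripper": 0},
    {"dx": -0.474,"dy": -0.062,"dz": 0,"wx": 0,"wy": 0,"wz": 0,"gripper": 0},
    {"dx": -0.442,"dy": -0.183,"dz": 0,"wx": 0,"wy": 0,"wz": 0,"gripper": 0}
  ]
}}

```text
t: 53.4
position: [0.5626, 0.0491, 0.1619]
tool_rot: [179.9, -0.0, 149.0]
ft_force: [-1.6, 3.3, 6.5]
finger_gap: 0.0162
gripper_force: 59.7
```

>>> {"op": "step_arm", "data": {
  "motion": [
    {"dx": -0.21,"dy": -0.13,"dz": 0,"wx": 0,"wy": 0,"wz": 0,"gripper": 0},
    {"dx": 0,"dy": 0,"dz": 0,"wx": 0,"wy": 0,"wz": 0,"gripper": 0}
  ]
}}

```text
t: 53.65
position: [0.5659, 0.042, 0.1618]
tool_rot: [180.0, 0.0, 149.0]
ft_force: [3.5, 0.9, 8.2]
finger_gap: 0.0162
gripper_force: 59.8
```

>>> {"op": "step_arm", "data": {
  "motion": [
    {"dx": -0.12,"dy": -0.1,"dz": 0,"wx": 0,"wy": 0,"wz": 0,"gripper": 0},
    {"dx": 0,"dy": 0,"dz": 0,"wx": 0,"wy": 0,"wz": 0,"gripper": 0}
  ]
}}

```text
t: 53.9
position: [0.5672, 0.0378, 0.1618]
tool_rot: [180.0, 0.0, 149.0]
ft_force: [2.7, 2.5, 7.0]
finger_gap: 0.0161
gripper_force: 59.7
```

>>> {"op": "step_arm", "data": {
  "motion": [
    {"dx": -0.11,"dy": -0.11,"dz": 0,"wx": 0,"wy": 0,"wz": 0,"gripper": 0},
    {"dx": 0,"dy": 0,"dz": 0,"wx": 0,"wy": 0,"wz": 0,"gripper": 0}
  ]
}}

```text
t: 54.15
position: [0.5683, 0.0333, 0.1618]
tool_rot: [180.0, 0.0, 149.0]
ft_force: [1.9, 1.9, 7.1]
finger_gap: 0.0159
gripper_force: 59.7
```

>>> {"op": "step_arm", "data": {
  "motion": [
    {"dx": -0.1,"dy": -0.12,"dz": 0,"wx": 0,"wy": 0,"wz": 0,"gripper": 0},
    {"dx": 0,"dy": 0,"dz": 0,"wx": 0,"wy": 0,"wz": 0,"gripper": 0}
  ]
}}

```text
t: 54.4
position: [0.5691, 0.0287, 0.1618]
tool_rot: [180.0, 0.0, 149.0]
ft_force: [3.0, 2.5, 7.4]
finger_gap: 0.016
gripper_force: 59.7
```

>>> {"op": "step_arm", "data": {
  "motion": [
    {"dx": -0.09,"dy": -0.13,"dz": 0,"wx": 0,"wy": 0,"wz": 0,"gripper": 0},
    {"dx": 0,"dy": 0,"dz": 0,"wx": 0,"wy": 0,"wz": 0,"gripper": 0}
  ]
}}

```text
t: 54.65
position: [0.5694, 0.0239, 0.1618]
tool_rot: [180.0, 0.0, 149.0]
ft_force: [1.6, 1.8, 6.0]
finger_gap: 0.0162
gripper_force: 59.7
```

>>> {"op": "step_arm", "data": {
  "motion": [
    {"dx": -0.08,"dy": -0.14,"dz": 0,"wx": 0,"wy": 0,"wz": 0,"gripper": 0},
    {"dx": 0,"dy": 0,"dz": 0,"wx": 0,"wy": 0,"wz": 0,"gripper": 0}
  ]
}}

```text
t: 54.9
position: [0.5693, 0.0191, 0.1618]
tool_rot: [180.0, 0.0, 149.0]
ft_force: [2.2, 2.1, 7.3]
finger_gap: 0.0162
gripper_force: 59.7
```

>>> {"op": "step_arm", "data": {
  "motion": [
    {"dx": -0.065,"dy": -0.145,"dz": 0,"wx": 0,"wy": 0,"wz": 0,"gripper": 0},
    {"dx": 0,"dy": 0,"dz": 0,"wx": 0,"wy": 0,"wz": 0,"gripper": 0}
  ]
}}

```text
t: 55.15
position: [0.5688, 0.0146, 0.1619]
tool_rot: [179.9, 0.0, 149.0]
ft_force: [3.2, 4.6, 6.8]
finger_gap: 0.0164
gripper_force: 59.7
```

```bash
python3 - <<'E'
from h import *
s=read_state(); d=s["position"][:2]-[.5149,.0219]; print(np.hypot(*d),np.degrees(np.arctan2(d[1],d[0])),s["ft_force"],s["ft_torque"],s["finger_gap"])
E
```

```text
0.05437634913670305 -7.726689492780239 [3.22983023 4.58324543 6.81289428] [ 0.92262561 -0.51115214 -0.02658638] 0.016369025899754197
```

>>> {"op": "step_arm", "data": {
  "motion": [
    {"dx": -0.057,"dy": -0.149,"dz": 0,"wx": 0,"wy": 0,"wz": 0,"gripper": 0},
    {"dx": 0,"dy": 0,"dz": 0,"wx": 0,"wy": 0,"wz": 0,"gripper": 0}
  ]
}}

```text
t: 55.4
position: [0.568, 0.0104, 0.162]
tool_rot: [179.9, 0.0, 149.0]
ft_force: [4.4, 9.2, 6.6]
finger_gap: 0.0164
gripper_force: 60.0
```

```bash
python3 - <<'E'
from h import *
s=read_state(); d=s["position"][:2]-[.5149,.0219]; print(np.hypot(*d),np.degrees(np.arctan2(d[1],d[0])),s["ft_force"],s["ft_torque"],s["finger_gap"])
for n in ["top","scene"]:
  p=cap(n)
  for t,z in dict(tray=.034,carriage=.03,crank_hub=.088,crank_handle=.096).items():
    try:
      for d in pinpoint(t,p)[:2]: print(n,t,round(d["score"],2),np.round(d["location"],1),np.round(at(p,d["location"],z)[:2],4))
    except Exception as e: print(e)
  for d in masks_of("tray",p)[:2]:
    m=np.array(d["pixels"]); ys,xs=np.nonzero(m); print("mask",round(d["score"],2),d["location"],xs.min(),xs.max(),ys.min(),ys.max(),m.sum())
E
```

```text
0.054379465888811276 -12.210038739731383 [4.43559599 9.24332845 6.5639903 ] [ 1.89374826 -0.72467947 -0.01681892] 0.01641997448450338
it knows: bay, beaker, crank_handle, crank_hub, crank_mat, dish, dropper, forceps, key_wing, reagent, shaft_end, slide_box, stop1_grip, stop2_grip, stop3_grip, stop4_grip, tray, tube_rack, unit
top crank_hub 0.71 [258.7 203. ] [0.5276 0.0265]
top crank_hub 0.68 [186.4 122.1] [0.7363 0.2049]
it knows: bay, beaker, crank_handle, crank_hub, crank_mat, dish, dropper, forceps, key_wing, reagent, shaft_end, slide_box, stop1_grip, stop2_grip, stop3_grip, stop4_grip, tray, tube_rack, unit
scene crank_hub 0.7 [236.5 172.2] [0.5105 0.026 ]
scene crank_handle 0.76 [248.  182.5] [0.5695 0.012 ]
mask 0.74 [210.4, 293.4] 167 241 270 317 541
```

>>> {"op": "step_arm", "data": {
  "motion": [
    {"dx": 0,"dy": 0,"dz": 0,"wx": 0,"wy": 0,"wz": 0,"gripper": 0.5},
    {"dx": 0,"dy": 0,"dz": 0,"wx": 0,"wy": 0,"wz": 0,"gripper": 0.5},
    {"dx": 0,"dy": 0,"dz": 0,"wx": 0,"wy": 0,"wz": 0,"gripper": 0.5},
    {"dx": 0,"dy": 0,"dz": -0.95,"wx": 0,"wy": 0,"wz": 0,"gripper": 0.5},
    {"dx": 0,"dy": 0,"dz": -1,"wx": 0,"wy": 0,"wz": 0,"gripper": 0.5},
    {"dx": 0,"dy": 0,"dz": -1,"wx": 0,"wy": 0,"wz": 0,"gripper": 0.5},
    {"dx": -0.3,"dy": -0.986,"dz": 0,"wx": 0,"wy": 0,"wz": 0,"gripper": 0.5},
    {"dx": -0.3,"dy": -0.986,"dz": 0,"wx": 0,"wy": 0,"wz": 0,"gripper": 0.5},
    {"dx": -0.3,"dy": -0.986,"dz": 0,"wx": 0,"wy": 0,"wz": 0,"gripper": 0.5},
    {"dx": -0.3,"dy": -0.986,"dz": 0,"wx": 0,"wy": 0,"wz": 0,"gripper": 0.5},
    {"dx": -0.3,"dy": -0.986,"dz": 0,"wx": 0,"wy": 0,"wz": 0,"gripper": 0.5},
    {"dx": -0.3,"dy": -0.986,"dz": 0,"wx": 0,"wy": 0,"wz": 0,"gripper": 0.5}
  ]
}}

```text
t: 57.4
position: [0.5223, -0.1712, 0.2497]
tool_rot: [-180.0, -0.0, 149.0]
ft_force: [0.7, -0.2, 0.5]
finger_gap: 0.0429
gripper_force: 0.0
```

>>> {"op": "step_arm", "data": {
  "motion": [
    {"dx": -0.3,"dy": -0.986,"dz": 0,"wx": 0,"wy": 0,"wz": 0,"gripper": 0.5},
    {"dx": -0.3,"dy": -0.986,"dz": 0,"wx": 0,"wy": 0,"wz": 0,"gripper": 0.5},
    {"dx": -0.3,"dy": -0.986,"dz": 0,"wx": 0,"wy": 0,"wz": 0,"gripper": 0.5},
    {"dx": -0.3,"dy": -0.986,"dz": 0,"wx": 0,"wy": 0,"wz": 0,"gripper": 0.5},
    {"dx": -0.3,"dy": -0.986,"dz": 0,"wx": 0,"wy": 0,"wz": 0,"gripper": 0.5}
  ]
}}

```text
t: 58.02
position: [0.4847, -0.3212, 0.2497]
tool_rot: [-180.0, -0.0, 149.0]
ft_force: [-0.1, -0.3, 0.4]
finger_gap: 0.0426
gripper_force: 0.0
```

```bash
cat >> h.py <<'E'
def fitwing(p,xy):
    from scipy.optimize import minimize
    g=cv2.medianBlur(cv2.cvtColor(p["img"],cv2.COLOR_RGB2GRAY),3)
    u=proj(p,[*xy,.085]); r=np.linalg.norm(proj(p,[xy[0]+.026,xy[1],.085])-u)
    w=np.zeros(g.shape,np.uint8); cv2.circle(w,tuple(int(a) for a in u),int(r),1,-1)
    m=((g<60)&(w>0)).astype(np.uint8)
    n,l,st,ce=cv2.connectedComponentsWithStats(m); k=1+np.argmax(st[1:,4]); M=(l==k).astype(np.float32); print("dark",st[k],u.round(),round(r))
    B=np.array([[sx*.018,sy*.004] for sx in(-1,1) for sy in(-1,1)])
    def sil(q):
        pts=np.array([proj(p,[*(rot(q[2])@b+q[:2]),z]) for b in B for z in(.07,.094)],np.float32)
        im=np.zeros((1536,2048),np.uint8); cv2.fillConvexPoly(im,np.int32(np.round(cv2.convexHull(pts)*4+1.5)),1)
        return cv2.resize(im.astype(np.float32),(512,384),interpolation=cv2.INTER_AREA)
    def cost(q): s=sil(q); return 1-np.minimum(s,M).sum()/np.maximum(s,M).sum()
    a=min(np.arange(0,np.pi,.15),key=lambda a:cost([*xy,a])); q0=np.array([*xy,a])
    r=minimize(cost,q0,method="Nelder-Mead",options=dict(initial_simplex=q0+np.array([[0,0,0],[.005,0,0],[0,.005,0],[0,0,.15]]),maxfev=150))
    print("wing",r.x[:2].round(4),np.degrees(r.x[2]).round(1),round(r.fun,3))
E
python3 - <<'E'
from h import *
p=cap("wrist"); save(p,"w13.png")
go(.42,-.28,.136,149)
for t,z in dict(key_wing=.082,crank_hub=.088,tray=.034).items():
    for d in pinpoint(t,p)[:2]: print(t,round(d["score"],2),np.round(d["location"],1),np.round(at(p,d["location"],z)[:2],4))
fitwing(p,(.421,-.279))
E
```

```text
pos [ 0.4839 -0.3237  0.2495] yaw 148.92 q1,q6 -36.0 -95.0 t 58.075 | wz -0.02 dx 2.576 dy 0.152 dz 3.785
key_wing 0.97 [258.3  93.9] [ 0.423  -0.2785]
key_wing 0.23 [495.7 160. ] [ 0.5948 -0.0857]
dark [255  71  12  46 450] [257.  92.] 33
wing [ 0.423  -0.2771] 146.0 0.142
```

>>> {"op": "step_arm", "data": {
  "motion": [
    {"dx": 0,"dy": 0,"dz": 0,"wx": 0,"wy": 0,"wz": 0.73,"gripper": 0.5},
    {"dx": 0.85,"dy": 0.043,"dz": 0.4,"wx": 0,"wy": 0,"wz": 0,"gripper": 0.5},
    {"dx": 0.85,"dy": 0.043,"dz": 0.6,"wx": 0,"wy": 0,"wz": 0,"gripper": 0.5},
    {"dx": 0.84,"dy": 0.043,"dz": 0.6,"wx": 0,"wy": 0,"wz": 0,"gripper": 0.5},
    {"dx": 0,"dy": 0,"dz": 0.4,"wx": 0,"wy": 0,"wz": 0,"gripper": 0.5},
    {"dx": 0,"dy": 0,"dz": 0,"wx": 0,"wy": 0,"wz": 0,"gripper": 0.5}
  ]
}}

```text
t: 58.98
position: [0.4244, -0.274, 0.1895]
tool_rot: [180.0, -0.0, 146.1]
ft_force: [-0.0, 0.3, 0.7]
finger_gap: 0.0426
gripper_force: 0.0
```

```bash
python3 - <<'E'
from h import *
p=cap("wrist"); save(p,"w14.png")
go(.423,-.2778,.142,146)
for t,z in dict(key_wing=.082).items():
    for d in pinpoint(t,p)[:2]: print(t,round(d["score"],2),np.round(d["location"],1),np.round(at(p,d["location"],z)[:2],4))
fitwing(p,(.423,-.278))
E
```

```text
pos [ 0.4246 -0.2743  0.1901] yaw 146.1 q1,q6 -36.0 -92.0 t 59.025 | wz 0.03 dx -0.020 dy -0.127 dz 1.604
key_wing 0.78 [246.2 215.2] [ 0.4236 -0.278 ]
dark [240 183  14  63 743] [246. 216.] 37
wing [ 0.4224 -0.2762] 146.0 0.149
```

>>> {"op": "step_arm", "data": {
  "motion": [
    {"dx": 0,"dy": -0.11,"dz": 0.7,"wx": 0,"wy": 0,"wz": 0,"gripper": 0.5},
    {"dx": 0,"dy": 0,"dz": 0.6,"wx": 0,"wy": 0,"wz": 0,"gripper": 0.5},
    {"dx": 0,"dy": 0,"dz": 0.3,"wx": 0,"wy": 0,"wz": 0,"gripper": 0.5},
    {"dx": 0,"dy": 0,"dz": 0,"wx": 0,"wy": 0,"wz": 0,"gripper": 0},
    {"dx": 0,"dy": 0,"dz": 0,"wx": 0,"wy": 0,"wz": 0,"gripper": 0},
    {"dx": 0,"dy": 0,"dz": 0,"wx": 0,"wy": 0,"wz": 0,"gripper": 0},
    {"dx": 0,"dy": 0,"dz": 0,"wx": 0,"wy": 0,"wz": 0,"gripper": 0},
    {"dx": 0,"dy": 0,"dz": 0,"wx": 0,"wy": 0,"wz": 0,"gripper": 0}
  ]
}}

```text
t: 60.08
position: [0.4226, -0.2771, 0.1425]
tool_rot: [180.0, 0.0, 146.1]
ft_force: [2.1, 5.0, 3.3]
finger_gap: 0.0078
gripper_force: 59.2
```

>>> {"op": "step_arm", "data": {
  "motion": [
    {"dx": 0,"dy": 0,"dz": 0,"wx": 0,"wy": 0,"wz": 1,"gripper": 0},
    {"dx": 0,"dy": 0,"dz": 0,"wx": 0,"wy": 0,"wz": 1,"gripper": 0},
    {"dx": 0,"dy": 0,"dz": 0,"wx": 0,"wy": 0,"wz": 1,"gripper": 0},
    {"dx": 0,"dy": 0,"dz": 0,"wx": 0,"wy": 0,"wz": 1,"gripper": 0},
    {"dx": 0,"dy": 0,"dz": 0,"wx": 0,"wy": 0,"wz": 1,"gripper": 0},
    {"dx": 0,"dy": 0,"dz": 0,"wx": 0,"wy": 0,"wz": 1,"gripper": 0}
  ]
}}

```text
t: 60.82
position: [0.4226, -0.277, 0.1425]
tool_rot: [179.9, 0.0, 121.9]
ft_force: [2.4, 6.0, 3.7]
finger_gap: 0.008
gripper_force: 59.4
```

```bash
python3 - <<'E'
from h import *
s=read_state(); print(s["position"],s["tool_rot"],s["ft_force"],s["ft_torque"],s["finger_gap"])
E
```

```text
[ 0.42262148 -0.27704317  0.14250563] [1.79942470e+02 3.28712698e-02 1.21949747e+02] [2.44361864 5.9758627  3.69182728] [ 0.95224878 -0.51636027  0.05636614] 0.008000556257720948
```

>>> {"op": "step_arm", "data": {
  "motion": [
    {"dx": 0,"dy": 0,"dz": 0,"wx": 0,"wy": 0,"wz": 1,"gripper": 0},
    {"dx": 0,"dy": 0,"dz": 0,"wx": 0,"wy": 0,"wz": 1,"gripper": 0},
    {"dx": 0,"dy": 0,"dz": 0,"wx": 0,"wy": 0,"wz": 1,"gripper": 0},
    {"dx": 0,"dy": 0,"dz": 0,"wx": 0,"wy": 0,"wz": 1,"gripper": 0},
    {"dx": 0,"dy": 0,"dz": 0,"wx": 0,"wy": 0,"wz": 1,"gripper": 0},
    {"dx": 0,"dy": 0,"dz": 0,"wx": 0,"wy": 0,"wz": 1,"gripper": 0},
    {"dx": 0,"dy": 0,"dz": 0,"wx": 0,"wy": 0,"wz": 1,"gripper": 0},
    {"dx": 0,"dy": 0,"dz": 0,"wx": 0,"wy": 0,"wz": 1,"gripper": 0},
    {"dx": 0,"dy": 0,"dz": 0,"wx": 0,"wy": 0,"wz": 1,"gripper": 0},
    {"dx": 0,"dy": 0,"dz": 0,"wx": 0,"wy": 0,"wz": 1,"gripper": 0},
    {"dx": 0,"dy": 0,"dz": 0,"wx": 0,"wy": 0,"wz": 1,"gripper": 0},
    {"dx": 0,"dy": 0,"dz": 0,"wx": 0,"wy": 0,"wz": 1,"gripper": 0}
  ]
}}

```text
t: 62.32
position: [0.4228, -0.277, 0.1425]
tool_rot: [179.9, -0.0, 74.0]
ft_force: [4.4, 5.7, 2.5]
finger_gap: 0.0076
gripper_force: 59.3
```

>>> {"op": "step_arm", "data": {
  "motion": [
    {"dx": 0,"dy": 0,"dz": 0,"wx": 0,"wy": 0,"wz": 1,"gripper": 0},
    {"dx": 0,"dy": 0,"dz": 0,"wx": 0,"wy": 0,"wz": 1,"gripper": 0},
    {"dx": 0,"dy": 0,"dz": 0,"wx": 0,"wy": 0,"wz": 1,"gripper": 0},
    {"dx": 0,"dy": 0,"dz": 0,"wx": 0,"wy": 0,"wz": 1,"gripper": 0},
    {"dx": 0,"dy": 0,"dz": 0,"wx": 0,"wy": 0,"wz": 1,"gripper": 0},
    {"dx": 0,"dy": 0,"dz": 0,"wx": 0,"wy": 0,"wz": 1,"gripper": 0},
    {"dx": 0,"dy": 0,"dz": 0,"wx": 0,"wy": 0,"wz": 1,"gripper": 0},
    {"dx": 0,"dy": 0,"dz": 0,"wx": 0,"wy": 0,"wz": 1,"gripper": 0},
    {"dx": 0,"dy": 0,"dz": 0,"wx": 0,"wy": 0,"wz": 1,"gripper": 0},
    {"dx": 0,"dy": 0,"dz": 0,"wx": 0,"wy": 0,"wz": 1,"gripper": 0},
    {"dx": 0,"dy": 0,"dz": 0,"wx": 0,"wy": 0,"wz": 1,"gripper": 0},
    {"dx": 0,"dy": 0,"dz": 0,"wx": 0,"wy": 0,"wz": 1,"gripper": 0}
  ]
}}

```text
t: 63.82
position: [0.4228, -0.2771, 0.1425]
tool_rot: [179.9, -0.1, 26.0]
ft_force: [6.2, 4.9, 2.1]
finger_gap: 0.0074
gripper_force: 59.3
```

>>> {"op": "step_arm", "data": {
  "motion": [
    {"dx": 0,"dy": 0,"dz": 0,"wx": 0,"wy": 0,"wz": 1,"gripper": 0},
    {"dx": 0,"dy": 0,"dz": 0,"wx": 0,"wy": 0,"wz": 1,"gripper": 0},
    {"dx": 0,"dy": 0,"dz": 0,"wx": 0,"wy": 0,"wz": 1,"gripper": 0},
    {"dx": 0,"dy": 0,"dz": 0,"wx": 0,"wy": 0,"wz": 1,"gripper": 0},
    {"dx": 0,"dy": 0,"dz": 0,"wx": 0,"wy": 0,"wz": 1,"gripper": 0},
    {"dx": 0,"dy": 0,"dz": 0,"wx": 0,"wy": 0,"wz": 1,"gripper": 0},
    {"dx": 0,"dy": 0,"dz": 0,"wx": 0,"wy": 0,"wz": 1,"gripper": 0},
    {"dx": 0,"dy": 0,"dz": 0,"wx": 0,"wy": 0,"wz": 1,"gripper": 0},
    {"dx": 0,"dy": 0,"dz": 0,"wx": 0,"wy": 0,"wz": 1,"gripper": 0},
    {"dx": 0,"dy": 0,"dz": 0,"wx": 0,"wy": 0,"wz": 1,"gripper": 0},
    {"dx": 0,"dy": 0,"dz": 0,"wx": 0,"wy": 0,"wz": 1,"gripper": 0},
    {"dx": 0,"dy": 0,"dz": 0,"wx": 0,"wy": 0,"wz": 1,"gripper": 0}
  ]
}}

```text
t: 65.32
position: [0.4228, -0.2772, 0.1425]
tool_rot: [-180.0, -0.1, -22.0]
ft_force: [5.3, 3.5, 1.9]
finger_gap: 0.0071
gripper_force: 59.5
```

>>> {"op": "step_arm", "data": {
  "motion": [
    {"dx": 0,"dy": 0,"dz": 0,"wx": 0,"wy": 0,"wz": 1,"gripper": 0},
    {"dx": 0,"dy": 0,"dz": 0,"wx": 0,"wy": 0,"wz": 1,"gripper": 0},
    {"dx": 0,"dy": 0,"dz": 0,"wx": 0,"wy": 0,"wz": 1,"gripper": 0},
    {"dx": 0,"dy": 0,"dz": 0,"wx": 0,"wy": 0,"wz": 1,"gripper": 0},
    {"dx": 0,"dy": 0,"dz": 0,"wx": 0,"wy": 0,"wz": 1,"gripper": 0},
    {"dx": 0,"dy": 0,"dz": 0,"wx": 0,"wy": 0,"wz": 1,"gripper": 0},
    {"dx": 0,"dy": 0,"dz": 0,"wx": 0,"wy": 0,"wz": 1,"gripper": 0},
    {"dx": 0,"dy": 0,"dz": 0,"wx": 0,"wy": 0,"wz": 1,"gripper": 0},
    {"dx": 0,"dy": 0,"dz": 0,"wx": 0,"wy": 0,"wz": 1,"gripper": 0},
    {"dx": 0,"dy": 0,"dz": 0,"wx": 0,"wy": 0,"wz": 1,"gripper": 0}
  ]
}}

```text
t: 66.58
position: [0.4228, -0.2772, 0.1425]
tool_rot: [-179.9, -0.1, -62.0]
ft_force: [5.2, 2.3, 1.1]
finger_gap: 0.0077
gripper_force: 59.8
```

```bash
python3 - <<'E'
from h import *
s=read_state(); print(s["position"],s["tool_rot"],s["joint_positions"],s["ft_force"],s["ft_torque"],s["finger_gap"])
E
```

```text
[ 0.42278364 -0.27724984  0.14254522] [-1.79932460e+02 -7.90764101e-02 -6.20473791e+01] [-3.61580841e+01 -9.61449748e+00  1.13826431e+02  2.70746985e-02
  7.56874374e+01  1.15882578e+02] [5.22133331 2.31527691 1.08335981] [ 0.45891182 -0.79686859  0.12045279] 0.007660855063268755
```

>>> {"op": "step_arm", "data": {
  "motion": [
    {"dx": 0,"dy": 0,"dz": 0,"wx": 0,"wy": 0,"wz": 1,"gripper": 0},
    {"dx": 0,"dy": 0,"dz": 0,"wx": 0,"wy": 0,"wz": 1,"gripper": 0},
    {"dx": 0,"dy": 0,"dz": 0,"wx": 0,"wy": 0,"wz": 1,"gripper": 0},
    {"dx": 0,"dy": 0,"dz": 0,"wx": 0,"wy": 0,"wz": 1,"gripper": 0},
    {"dx": 0,"dy": 0,"dz": 0,"wx": 0,"wy": 0,"wz": 1,"gripper": 0},
    {"dx": 0,"dy": 0,"dz": 0,"wx": 0,"wy": 0,"wz": 1,"gripper": 0},
    {"dx": 0,"dy": 0,"dz": 0,"wx": 0,"wy": 0,"wz": 1,"gripper": 0}
  ]
}}

```text
t: 67.45
position: [0.4227, -0.2773, 0.1425]
tool_rot: [-179.9, -0.0, -90.0]
ft_force: [4.5, 2.2, 2.1]
finger_gap: 0.0078
gripper_force: 59.9
```

```bash
python3 - <<'E'
from h import *
s=read_state(); print(s["tool_rot"],s["joint_positions"][5],s["ft_force"],s["ft_torque"],s["finger_gap"])
E
```

```text
[-1.79917213e+02 -3.85194822e-02 -9.00481030e+01] 143.88130122456658 [4.52622734 2.21348837 2.09959435] [ 0.39655776 -0.68303859  0.11079399] 0.007764120475512614
```

>>> {"op": "step_arm", "data": {
  "motion": [
    {"dx": 0,"dy": 0,"dz": 0,"wx": 0,"wy": 0,"wz": 1,"gripper": 0},
    {"dx": 0,"dy": 0,"dz": 0,"wx": 0,"wy": 0,"wz": 1,"gripper": 0},
    {"dx": 0,"dy": 0,"dz": 0,"wx": 0,"wy": 0,"wz": 1,"gripper": 0}
  ]
}}

```text
t: 67.82
position: [0.4227, -0.2773, 0.1425]
tool_rot: [-179.9, -0.0, -102.0]
ft_force: [3.7, 2.2, 2.9]
finger_gap: 0.0079
gripper_force: 59.9
```

```bash
python3 - <<'E'
from h import *
s=read_state(); print(s["tool_rot"],s["joint_positions"][5],s["ft_force"],s["ft_torque"],s["finger_gap"])
E
```

```text
[-1.79916296e+02 -1.80173078e-02 -1.02049215e+02] 155.88130748854115 [3.71669548 2.15130083 2.87524863] [ 0.43310364 -0.61673588  0.13361656] 0.007924257403458208
```

>>> {"op": "step_arm", "data": {
  "motion": [
    {"dx": 0,"dy": 0,"dz": 0,"wx": 0,"wy": 0,"wz": 0,"gripper": 0.8},
    {"dx": 0,"dy": 0,"dz": 0,"wx": 0,"wy": 0,"wz": 0,"gripper": 0.8},
    {"dx": 0,"dy": 0,"dz": 0,"wx": 0,"wy": 0,"wz": 0,"gripper": 0.8},
    {"dx": 0,"dy": 0,"dz": 0,"wx": 0,"wy": 0,"wz": 0,"gripper": 0.8},
    {"dx": 0,"dy": 0,"dz": 0,"wx": 0,"wy": 0,"wz": -1,"gripper": 0.8},
    {"dx": 0,"dy": 0,"dz": 0,"wx": 0,"wy": 0,"wz": -1,"gripper": 0.8},
    {"dx": 0,"dy": 0,"dz": 0,"wx": 0,"wy": 0,"wz": -1,"gripper": 0.8},
    {"dx": 0,"dy": 0,"dz": 0,"wx": 0,"wy": 0,"wz": -1,"gripper": 0.8},
    {"dx": 0,"dy": 0,"dz": 0,"wx": 0,"wy": 0,"wz": -1,"gripper": 0.8},
    {"dx": 0,"dy": 0,"dz": 0,"wx": 0,"wy": 0,"wz": -1,"gripper": 0.8},
    {"dx": 0,"dy": 0,"dz": 0,"wx": 0,"wy": 0,"wz": -1,"gripper": 0.8},
    {"dx": 0,"dy": 0,"dz": 0,"wx": 0,"wy": 0,"wz": -1,"gripper": 0.8}
  ]
}}

```text
t: 69.32
position: [0.4222, -0.2772, 0.1419]
tool_rot: [180.0, 0.0, -69.8]
ft_force: [-0.4, 0.7, -1.0]
finger_gap: 0.0682
gripper_force: 0.0
```

>>> {"op": "step_arm", "data": {
  "motion": [
    {"dx": 0,"dy": 0,"dz": 0,"wx": 0,"wy": 0,"wz": -1,"gripper": 0.8},
    {"dx": 0,"dy": 0,"dz": 0,"wx": 0,"wy": 0,"wz": -1,"gripper": 0.8},
    {"dx": 0,"dy": 0,"dz": 0,"wx": 0,"wy": 0,"wz": -1,"gripper": 0.8},
    {"dx": 0,"dy": 0,"dz": 0,"wx": 0,"wy": 0,"wz": -1,"gripper": 0.8},
    {"dx": 0,"dy": 0,"dz": 0,"wx": 0,"wy": 0,"wz": -1,"gripper": 0.8},
    {"dx": 0,"dy": 0,"dz": 0,"wx": 0,"wy": 0,"wz": -1,"gripper": 0.8},
    {"dx": 0,"dy": 0,"dz": 0,"wx": 0,"wy": 0,"wz": -1,"gripper": 0.8},
    {"dx": 0,"dy": 0,"dz": 0,"wx": 0,"wy": 0,"wz": -1,"gripper": 0.8},
    {"dx": 0,"dy": 0,"dz": 0,"wx": 0,"wy": 0,"wz": -1,"gripper": 0.8},
    {"dx": 0,"dy": 0,"dz": 0,"wx": 0,"wy": 0,"wz": -1,"gripper": 0.8},
    {"dx": 0,"dy": 0,"dz": 0,"wx": 0,"wy": 0,"wz": -1,"gripper": 0.8},
    {"dx": 0,"dy": 0,"dz": 0,"wx": 0,"wy": 0,"wz": -1,"gripper": 0.8}
  ]
}}

```text
t: 70.82
position: [0.4223, -0.2772, 0.1419]
tool_rot: [180.0, 0.0, -21.8]
ft_force: [0.0, 0.4, 0.1]
finger_gap: 0.0684
gripper_force: 0.0
```

>>> {"op": "step_arm", "data": {
  "motion": [
    {"dx": 0,"dy": 0,"dz": 0,"wx": 0,"wy": 0,"wz": -1,"gripper": 0.8},
    {"dx": 0,"dy": 0,"dz": 0,"wx": 0,"wy": 0,"wz": -1,"gripper": 0.8},
    {"dx": 0,"dy": 0,"dz": 0,"wx": 0,"wy": 0,"wz": -0.5,"gripper": 0.8},
    {"dx": 0,"dy": 0,"dz": 0,"wx": 0,"wy": 0,"wz": 0,"gripper": 0},
    {"dx": 0,"dy": 0,"dz": 0,"wx": 0,"wy": 0,"wz": 0,"gripper": 0},
    {"dx": 0,"dy": 0,"dz": 0,"wx": 0,"wy": 0,"wz": 0,"gripper": 0},
    {"dx": 0,"dy": 0,"dz": 0,"wx": 0,"wy": 0,"wz": 0,"gripper": 0},
    {"dx": 0,"dy": 0,"dz": 0,"wx": 0,"wy": 0,"wz": 0,"gripper": 0},
    {"dx": 0,"dy": 0,"dz": 0,"wx": 0,"wy": 0,"wz": 0.7,"gripper": 0},
    {"dx": 0,"dy": 0,"dz": 0,"wx": 0,"wy": 0,"wz": 0.7,"gripper": 0}
  ]
}}

```text
t: 72.08
position: [0.4223, -0.2769, 0.1422]
tool_rot: [-180.0, 0.0, -17.6]
ft_force: [-1.4, 3.4, 5.6]
finger_gap: 0.0344
gripper_force: 59.8
```

```bash
python3 - <<'E'
from h import *
s=read_state(); print(s["tool_rot"],s["joint_positions"][5],s["ft_force"],s["ft_torque"],s["finger_gap"])
E
```

```text
[-1.79973998e+02  2.55342276e-03 -1.76447911e+01] 71.480243101431 [-1.42181325  3.37982213  5.62219617] [0.76576538 0.27140595 0.18723365] 0.03443898243170421
```

>>> {"op": "step_arm", "data": {
  "motion": [
    {"dx": 0,"dy": 0,"dz": 0,"wx": 0,"wy": 0,"wz": 0.7,"gripper": 0},
    {"dx": 0,"dy": 0,"dz": 0,"wx": 0,"wy": 0,"wz": 0.7,"gripper": 0}
  ]
}}

```text
t: 72.32
position: [0.4228, -0.2771, 0.1423]
tool_rot: [-180.0, -0.1, -23.2]
ft_force: [4.3, 1.3, 2.1]
finger_gap: 0.0344
gripper_force: 59.8
```

```bash
python3 - <<'E'
from h import *
s=read_state(); print(s["tool_rot"],s["joint_positions"][5],s["ft_force"],s["ft_torque"],s["finger_gap"])
E
```

```text
[-1.79982482e+02 -9.84769771e-02 -2.32108477e+01] 77.05210165017918 [4.25408726 1.28123648 2.13687161] [ 0.16625259 -0.83344094  1.41159173] 0.03438884116976235
```

>>> {"op": "step_arm", "data": {
  "motion": [
    {"dx": 0,"dy": 0,"dz": 0,"wx": 0,"wy": 0,"wz": 0.7,"gripper": 0},
    {"dx": 0,"dy": 0,"dz": 0,"wx": 0,"wy": 0,"wz": 0.7,"gripper": 0}
  ]
}}

```text
t: 72.58
position: [0.4229, -0.2772, 0.1423]
tool_rot: [-180.0, -0.1, -28.8]
ft_force: [6.2, 0.9, 1.2]
finger_gap: 0.0345
gripper_force: 59.6
```

```bash
python3 - <<'E'
from h import *
s=read_state(); print(s["tool_rot"],s["joint_positions"][5],s["ft_force"],s["ft_torque"],s["finger_gap"])
E
```

```text
[-1.79977823e+02 -1.15684631e-01 -2.88184580e+01] 82.65814182358488 [6.24420494 0.94377662 1.18524295] [ 0.03123606 -1.00419833  1.1343542 ] 0.03453212108053261
```

>>> {"op": "step_arm", "data": {
  "motion": [
    {"dx": 0,"dy": 0,"dz": 0,"wx": 0,"wy": 0,"wz": 0,"gripper": 0.7},
    {"dx": 0,"dy": 0,"dz": 0,"wx": 0,"wy": 0,"wz": 0,"gripper": 0.7},
    {"dx": 0,"dy": 0,"dz": 0,"wx": 0,"wy": 0,"wz": 0,"gripper": 0.7},
    {"dx": 0,"dy": 0,"dz": -0.8,"wx": 0,"wy": 0,"wz": 0,"gripper": 0.7},
    {"dx": 0,"dy": 0,"dz": -1,"wx": 0,"wy": 0,"wz": -1,"gripper": 0.7},
    {"dx": 0,"dy": 0,"dz": -1,"wx": 0,"wy": 0,"wz": -1,"gripper": 0.7},
    {"dx": 0,"dy": 0,"dz": -0.8,"wx": 0,"wy": 0,"wz": -1,"gripper": 0.7},
    {"dx": 0,"dy": 0,"dz": 0,"wx": 0,"wy": 0,"wz": -1,"gripper": 0.6},
    {"dx": 0,"dy": 0,"dz": 0,"wx": 0,"wy": 0,"wz": -1,"gripper": 0.6}
  ]
}}

```text
t: 73.7
position: [0.4223, -0.2772, 0.2502]
tool_rot: [180.0, -0.0, -8.6]
ft_force: [0.5, -0.1, -0.4]
finger_gap: 0.0515
gripper_force: 0.0
```

>>> {"op": "step_arm", "data": {
  "motion": [
    {"dx": 0.135,"dy": -0.939,"dz": 0,"wx": 0,"wy": 0,"wz": 0,"gripper": 0.6},
    {"dx": 0.135,"dy": -0.939,"dz": 0,"wx": 0,"wy": 0,"wz": 0,"gripper": 0.6},
    {"dx": 0.135,"dy": -0.939,"dz": 0,"wx": 0,"wy": 0,"wz": 0,"gripper": 0.6},
    {"dx": 0.135,"dy": -0.939,"dz": 0,"wx": 0,"wy": 0,"wz": 0,"gripper": 0.6},
    {"dx": 0.135,"dy": -0.939,"dz": 0,"wx": 0,"wy": 0,"wz": 0,"gripper": 0.6},
    {"dx": 0.135,"dy": -0.939,"dz": 0,"wx": 0,"wy": 0,"wz": 0,"gripper": 0.6},
    {"dx": 0.135,"dy": -0.939,"dz": 0,"wx": 0,"wy": 0,"wz": 0,"gripper": 0.6},
    {"dx": 0.135,"dy": -0.939,"dz": 0,"wx": 0,"wy": 0,"wz": 0,"gripper": 0.6},
    {"dx": 0.135,"dy": -0.939,"dz": 0,"wx": 0,"wy": 0,"wz": 0,"gripper": 0.6},
    {"dx": 0.135,"dy": -0.939,"dz": 0,"wx": 0,"wy": 0,"wz": 0,"gripper": 0.6},
    {"dx": 0.135,"dy": -0.939,"dz": 0,"wx": 0,"wy": 0,"wz": 0,"gripper": 0.6},
    {"dx": 0,"dy": 0,"dz": 0,"wx": 0,"wy": 0,"wz": 0,"gripper": 0.6}
  ]
}}

```text
t: 75.2
position: [0.5136, 0.0236, 0.2498]
tool_rot: [-180.0, 0.0, -8.6]
ft_force: [0.4, -0.9, -0.1]
finger_gap: 0.051
gripper_force: 0.0
```

```bash
python3 - <<'E'
from h import *
go(.5149,.0219,.1535,-9)
p=cap("wrist"); save(p,"w15.png")
for t,z in dict(crank_hub=.088,crank_handle=.096,key_wing=.082,crank_mat=0,tray=.034).items():
    for d in pinpoint(t,p)[:2]: print(t,round(d["score"],2),np.round(d["location"],1),np.round(at(p,d["location"],z)[:2],4))
g=cv2.cvtColor(p["img"],cv2.COLOR_RGB2GRAY); u=proj(p,[.5149,.0219,.102]).astype(int); print(u); np.set_printoptions(linewidth=250); print(g[u[1]-24:u[1]+25:3,u[0]-30:u[0]+31:3])
p=cap("scene")
for t,z in dict(crank_hub=.088,crank_handle=.096).items():
    for d in pinpoint(t,p)[:1]: print(t,round(d["score"],2),np.round(at(p,d["location"],z)[:2],4))
for d in masks_of("tray",p)[:1]: print("tray",d["score"],d["location"],at(p,d["location"],.04))
E
```

```text
pos [0.5136 0.0236 0.2498] yaw -8.6 q1,q6 -0.0 98.0 t 75.2 | wz 0.10 dx 0.053 dy 0.049 dz 3.209
crank_hub 0.83 [255.6 188.3] [0.5122 0.0212]
crank_handle 0.57 [251.9 117.6] [0.5703 0.0155]
key_wing 0.57 [507.3 215.2] [ 0.4302 -0.2704]
crank_mat 0.67 [377.8 227.6] [ 0.4074 -0.1217]
[254 190]
[[ 72  73  74  93  98 100  94  94  92  88  87  91  93  88  88  91  85  80  68 147 109]
 [ 77  75  73  91  92  88  91  91  90  90  86  82  89  86  88  92  88  78 149 148 152]
 [ 69  68  74  93  90  91  69  64  63  63  71  63  63  65  92  94  92 183 147 148 147]
 [153 159 153  92  95  93  65  69  67  68  69  66  63  62  95  96  99 185 147 149 146]
 [151 154 154 185  94  94  64  67  66  67  67  64  70  78  77  92  91 161 141 148 149]
 [152 151 155 157  84  92  86  83  93  88  90  86  92  89  76  86  94 147 148 148 146]
 [148 149 150 149  88  92  83  89  95  91  85  90  86  84  76  92  88 150 146 150 150]
 [146 149 146 148  90  88  80  93  91  85  88  90  88  90  82 190 189 149 151 152 148]
 [149 145 144 148 189  91  81  89  91  88  93  89  87  85  96 192 192 150 147 151 126]
 [149 144 149 152 196 199  95  90  85  85  88  87  88  89  86 199 201 147 145 145  76]
 [137 148 151 155 195 191  88  90  91  91  87  92  87  82  89 193 197 146 145 150 137]
 [121 151 150 137 176 189 104  92  87  89  92  90  87  86  84 155 143 142 143 137 135]
 [130 145  73  86 134 148 141  76 106 107 121 124 151 107  83 132 163 145 178 176 174]
 [174 138  87  85 128 148 149  67 183 189 189 188 189 187 174 174 156 157  94  93  91]
 [176 133 114 101 138 126 126  80 164 188 187 188 191 177  87  93  90  91  90  95  89]
 [173 160 121 157  97  86  92  82 136 111 113 112 114 146  67  89  92  94  89  94  91]
 [ 90  90  83  90  90  89  92  81 111 127 144 143 145 126  96  86  91  84  85  86  88]]
crank_hub 0.9 [0.5096 0.0214]
tray 0.96 [218.3, 289.9] [ 0.72397978 -0.20944619  0.04      ]
```

>>> {"op": "step_arm", "data": {
  "motion": [
    {"dx": 0,"dy": 0,"dz": 0.5,"wx": 0,"wy": 0,"wz": -0.77,"gripper": 0.6},
    {"dx": 0.05,"dy": 0.05,"dz": 0.9,"wx": 0,"wy": 0,"wz": 0,"gripper": 0.6},
    {"dx": 0,"dy": 0,"dz": 0.9,"wx": 0,"wy": 0,"wz": 0,"gripper": 0.6},
    {"dx": 0,"dy": 0,"dz": 0.85,"wx": 0,"wy": 0,"wz": 0,"gripper": 0.6},
    {"dx": 0,"dy": 0,"dz": 0,"wx": 0,"wy": 0,"wz": 0,"gripper": 0.6},
    {"dx": 0,"dy": 0,"dz": 0,"wx": 0,"wy": 0,"wz": 0,"gripper": 0},
    {"dx": 0,"dy": 0,"dz": 0,"wx": 0,"wy": 0,"wz": 0,"gripper": 0},
    {"dx": 0,"dy": 0,"dz": 0,"wx": 0,"wy": 0,"wz": 0,"gripper": 0},
    {"dx": 0,"dy": 0,"dz": 0,"wx": 0,"wy": 0,"wz": 0,"gripper": 0},
    {"dx": 0,"dy": 0,"dz": 0,"wx": 0,"wy": 0,"wz": 0,"gripper": 0}
  ]
}}

```text
t: 76.95
position: [0.5152, 0.0211, 0.157]
tool_rot: [-179.9, -0.1, -5.6]
ft_force: [-0.7, 5.1, 5.8]
finger_gap: 0.0188
gripper_force: 59.3
```

```bash
python3 - <<'E'
from h import *
s=read_state(); print(s["position"],s["tool_rot"],s["ft_force"],s["ft_torque"],s["finger_gap"])
E
```

```text
[0.51522808 0.02111312 0.1569771 ] [-1.79935037e+02 -1.28289978e-01 -5.63573344e+00] [-0.68886829  5.13588951  5.80348585] [ 0.87871404  0.12964191 -0.0267905 ] 0.018781306074069744
```

>>> {"op": "step_arm", "data": {
  "motion": [
    {"dx": 0,"dy": -0.02,"dz": -0.2,"wx": 0,"wy": 0,"wz": 0,"gripper": 0},
    {"dx": 0,"dy": 0,"dz": -0.3,"wx": 0,"wy": 0,"wz": 0,"gripper": 0},
    {"dx": 0,"dy": 0,"dz": -0.4,"wx": 0,"wy": 0,"wz": 0,"gripper": 0},
    {"dx": 0,"dy": 0,"dz": -0.6,"wx": 0,"wy": 0,"wz": 0,"gripper": 0},
    {"dx": 0,"dy": 0,"dz": -0.7,"wx": 0,"wy": 0,"wz": 0,"gripper": 0},
    {"dx": 0,"dy": 0,"dz": 0,"wx": 0,"wy": 0,"wz": 0,"gripper": 0}
  ]
}}

```text
t: 77.7
position: [0.5154, 0.0213, 0.2239]
tool_rot: [-180.0, -0.2, -5.7]
ft_force: [-0.5, -0.8, -3.6]
finger_gap: 0.0181
gripper_force: 59.4
```

```bash
python3 - <<'E'
from h import *
go(.408,-.125,.113,-5.6); print(read_state()["ft_force"])
E
```

```text
pos [0.5154 0.0213 0.2239] yaw -5.65 q1,q6 -0.0 95.0 t 77.7 | wz -0.01 dx -3.086 dy 5.202 dz 3.697
[-0.49741274 -0.81868073 -3.56497601]
```

>>> {"op": "step_arm", "data": {
  "motion": [
    {"dx": -0.514,"dy": 0.867,"dz": 0,"wx": 0,"wy": 0,"wz": 0,"gripper": 0},
    {"dx": -0.514,"dy": 0.867,"dz": 0,"wx": 0,"wy": 0,"wz": 0,"gripper": 0},
    {"dx": -0.514,"dy": 0.867,"dz": 0,"wx": 0,"wy": 0,"wz": 0,"gripper": 0},
    {"dx": -0.514,"dy": 0.867,"dz": 0,"wx": 0,"wy": 0,"wz": 0,"gripper": 0},
    {"dx": -0.514,"dy": 0.867,"dz": 0,"wx": 0,"wy": 0,"wz": 0,"gripper": 0},
    {"dx": -0.514,"dy": 0.867,"dz": 0,"wx": 0,"wy": 0,"wz": 0,"gripper": 0},
    {"dx": 0,"dy": 0,"dz": 0.9,"wx": 0,"wy": 0,"wz": 0,"gripper": 0},
    {"dx": 0,"dy": 0,"dz": 0.9,"wx": 0,"wy": 0,"wz": 0,"gripper": 0},
    {"dx": 0,"dy": 0,"dz": 0.9,"wx": 0,"wy": 0,"wz": 0,"gripper": 0},
    {"dx": 0,"dy": 0,"dz": 0.6,"wx": 0,"wy": 0,"wz": 0,"gripper": 0},
    {"dx": 0,"dy": 0,"dz": 0.2,"wx": 0,"wy": 0,"wz": 0,"gripper": 0},
    {"dx": 0,"dy": 0,"dz": 0,"wx": 0,"wy": 0,"wz": 0,"gripper": 0}
  ]
}}

```text
t: 79.2
position: [0.4075, -0.1249, 0.1167]
tool_rot: [-180.0, -0.0, -5.6]
ft_force: [0.2, -0.1, -4.4]
finger_gap: 0.0183
gripper_force: 59.6
```

>>> {"op": "step_arm", "data": {
  "motion": [
    {"dx": 0,"dy": 0,"dz": 0.1,"wx": 0,"wy": 0,"wz": 0,"gripper": 0},
    {"dx": 0,"dy": 0,"dz": 0.05,"wx": 0,"wy": 0,"wz": 0,"gripper": 0},
    {"dx": 0,"dy": 0,"dz": 0,"wx": 0,"wy": 0,"wz": 0,"gripper": 0}
  ]
}}

```text
t: 79.58
position: [0.4074, -0.1249, 0.1122]
tool_rot: [180.0, -0.0, -5.6]
ft_force: [0.3, -0.3, -4.3]
finger_gap: 0.0188
gripper_force: 59.7
```

>>> {"op": "step_arm", "data": {
  "motion": [
    {"dx": 0,"dy": 0,"dz": 0.03,"wx": 0,"wy": 0,"wz": 0,"gripper": 0},
    {"dx": 0,"dy": 0,"dz": 0,"wx": 0,"wy": 0,"wz": 0,"gripper": 0.6},
    {"dx": 0,"dy": 0,"dz": 0,"wx": 0,"wy": 0,"wz": 0,"gripper": 0.6},
    {"dx": 0,"dy": 0,"dz": 0,"wx": 0,"wy": 0,"wz": 0,"gripper": 0.6},
    {"dx": 0,"dy": 0,"dz": -0.6,"wx": 0,"wy": 0,"wz": 0,"gripper": 0.6},
    {"dx": 0,"dy": 0,"dz": -1,"wx": 0,"wy": 0,"wz": 0,"gripper": 0.6},
    {"dx": 0,"dy": 0,"dz": -1,"wx": 0,"wy": 0,"wz": 0,"gripper": 0.6},
    {"dx": 0,"dy": 0,"dz": -1,"wx": 0,"wy": 0,"wz": 0,"gripper": 0.6},
    {"dx": 0,"dy": 0,"dz": -1,"wx": 0,"wy": 0,"wz": 0,"gripper": 0.6},
    {"dx": 0,"dy": 0,"dz": 0,"wx": 0,"wy": 0,"wz": 0,"gripper": 0.6}
  ]
}}

```text
t: 80.82
position: [0.4078, -0.1251, 0.2525]
tool_rot: [179.9, -0.3, -5.6]
ft_force: [-0.2, 0.2, -0.1]
finger_gap: 0.0512
gripper_force: 0.0
```

```bash
python3 - <<'E'
from h import *
print(read_state()["position"],read_state()["t"])
for n in ["wrist","scene"]:
  p=cap(n); save(p,"end_"+n+".png")
  for t,z in dict(crank_hub=.043,crank_handle=.051,crank_mat=0,key_wing=.082,stop1_grip=.06).items():
    for d in pinpoint(t,p)[:3]: print(n,t,round(d["score"],2),np.round(d["location"]),np.round(at(p,d["location"],z)[:2],4))
  for d in masks_of("tray",p)[:2]: print("tray",d["score"],np.round(d["location"]),at(p,d["location"],.045).round(3))
  if n=="wrist": fitwing(p,(.4228,-.2772))
E
```

```text
[ 0.40778923 -0.12505524  0.25253102] 80.825
wrist crank_hub 0.7 [251. 176.] [ 0.4047 -0.1234]
wrist crank_handle 0.61 [251. 118.] [ 0.4614 -0.1289]
wrist key_wing 0.86 [414. 150.] [ 0.4264 -0.2754]
wrist stop1_grip 0.68 [ 39. 222.] [0.3797 0.1319]
dark [396 144  41  19 357] [417. 154.] 28
wing [ 0.4233 -0.2778] 71.2 0.185
scene crank_hub 0.6 [168. 195.] [ 0.4145 -0.1262]
scene crank_hub 0.23 [105. 218.] [ 0.3845 -0.2804]
scene crank_handle 0.59 [174. 202.] [ 0.4581 -0.1332]
scene crank_mat 0.69 [168. 204.] [ 0.3981 -0.123 ]
scene crank_mat 0.64 [235. 176.] [0.4327 0.0844]
scene key_wing 0.44 [109. 214.] [ 0.4242 -0.279 ]
scene stop1_grip 0.56 [278. 119.] [0.3546 0.345 ]
scene stop1_grip 0.48 [343. 135.] [0.5652 0.4148]
scene stop1_grip 0.37 [ 81. 291.] [ 0.5585 -0.4063]
tray 0.7 [216. 293.] [ 0.729 -0.219  0.045]
```

```bash
python3 -c "
from rig import close_job
print(close_job())"
```

```text
the job is handed in; nothing more can be done
None
```

I've handed the job in at about 81 s: the three stops lie flat in the tray, which is cranked home under the lamp, the timer key is wound to its stop and the crank is back upright on its mat. The hand-in gave no verdict; tray-home and key-at-stop rest on the force or torque rise at the stops plus camera checks.

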